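# Seat a lens block in the corner jig and hold it there

## Task

Take the lens block out of the open drawer, stand it upright on the bed of the corner jig and let go of it; then push the drawer fully shut. After that, press the block into the jig's corner, flat on the bed with one long side flush along the long stop and one end against the short stop, and keep it pressed firmly against both stops: the program finishes while still holding it there. Leave the screwdriver, the dropper bottle and the post where they are.

Things in the scene. Friction and masses are not known exactly. Their poses are not given: they have to be found in the camera images.
- lens_block: Lens block, loose, about 0.3 kg: black block 60 mm long (x), 44 mm wide (y), 52 mm tall (z), with a round lens in a metal ring in each 44 mm wide end face (both ends alike, nothing sticks out). Origin at the centre of its underside. At the start it stands upright on the floor of the open drawer, in the part that is out of the unit, its length roughly along the drawer's travel.
- jig: Corner jig, fixed: flat aluminium bed 150 mm (x) by 140 mm (y), 12 mm thick, with two low steel stops at right angles. Origin at the centre of its underside. The stop faces (extended) meet at x = +55, y = -50 mm in this frame; the block belongs in this corner, its length along the jig's x, its centre at x = +25, y = -28 mm. The bed towards -x and +y is bare. Its faces are slippery (friction about 0.2).
- end_stop: The short stop of the jig: steel bar 12 mm (x) by 60 mm (y), standing 18 mm above the bed. Its face towards the jig's -x takes the block's end. Origin at the centre of its underside, on the bed's top; axes as the jig's. Rigid and slippery (friction about 0.2).
- side_stop: The long stop of the jig: steel bar 120 mm (x) by 12 mm (y), standing 12 mm above the bed. Its face towards the jig's +y takes the block's long side. Origin at the centre of its underside, on the bed's top; axes as the jig's. Rigid and slippery (friction about 0.2).
- unit: Low grey drawer unit, fixed: 170 mm deep (x) by 220 mm wide (y) by 85 mm tall, origin at the centre of its underside. Its open front faces its -x, roughly towards the robot, with one drawer.
- drawer (a joint): How far the drawer is out, in m: 0 = fully shut, at most 0.14; it slides along the unit's -x and stays where it is left; about 2 N moves it. At the start it is 0.115 to 0.135 out. Its tray is 192 mm wide inside, its floor lies 14 mm above the table, its side walls reach 49 mm above the table.
- drawer_front (a point): Centre of the outer face of the drawer's front panel (moves with it), 44.5 mm above the table; axes as the unit's, the face looks to -x. Panel 216 mm wide, 10 mm thick, from 7 to 82 mm high. A pull lip 80 mm wide sticks 12 mm out of its middle at heights 68 to 74 mm; push on the face or on the lip.
- screwdriver: Bystander: screwdriver 170 mm long, lying on the table beyond the jig. Leave it.
- dropper: Bystander: small plastic bottle, 40 mm diameter, 80 mm tall, upright to the right of the jig, origin at its underside. Leave it.
- post: Bystander: steel post with a black collar on a round foot 52 mm in diameter, 75 mm tall, at the far middle of the table, origin at its underside. Leave it.
Mind the look-alikes: they are no part of the job. Several things have the shape of the jig; the one meant has the colours described above.

How it is judged:
By the outcome, as a careful person would: the job done as asked, in the order asked, and still so for the second after the job is handed in, while the arm keeps its last pose, push and grip.
It also fails if it takes over 72 s, if anything falls off the work surface, if the arm or the gripper's body presses on something with over 40 N, if the wrist force passes 120 N, or if a joint passes its speed limit or range.

## Robot

A 6-joint arm with a two-finger parallel gripper is mounted at the origin on the work surface. World frame = base frame: x ahead of the robot, y to its left, z up, the work surface at z = 0. Lengths are in m, angles in rad, forces in N, time in s.
With the tool pointing down it reaches from about 0.35 to 0.975 m from the base axis. Payload 4.9 kg.
Tool frame: the origin (TCP) lies on the centre line of the jaws, within the pads' length; the fingertips stand 11 mm ahead of it and the grasp point (between the pads) lies 8 mm behind it; z points along the fingers, y is the direction in which the jaws open and shut (so a half turn about z gives the same grasp; the last joint's range is limited). The gripper opens to 85 mm and grips with 20 to 120 N. Pads are 22 mm wide; open, the fingers measure 114 mm over their backs; the gripper's body (76 mm by 85 mm) begins 54 mm behind the grasp point. The pads swing forward as they close: fully open they stand 13 mm farther back than shut.
Start: joints at [1.121, 0.053, 1.613, -0, 1.476, -0.119], TCP at [0.203, 0.591, 0.242] pointing down, gripper open.
Joint ranges: [-3.01, 3.01], [-1.01, 2.22], [0.06, 2.58], [-1.02, 4.17], [0.09, 2.62], [-3.14, 3.14]. Speed limits (rad/s): [2.57, 2.57, 3.14, 3.14, 3.14, 3.14].

## Interface

Orientations are given as a rotation vector (axis times angle).
In Python, from station import ctrl gives the robot as it stands.
- The arm moves only by the tool send_rows, never from a script. Its argument "series" is a list of rows, each an object of numbers: "tx", "ty", "tz": the shift along the tool's x, y, z in cm; "wx", "wy", "wz": the turn, a rotation vector about the tool's x, y, z in rad; "jaw": the closure, from 0 (fully open) to 1 (shut). In form: [{"tx": .., "ty": .., "tz": .., "wx": .., "wy": .., "wz": .., "jaw": ..}, ...]. A call has 1 to 5 rows; each row shifts and turns the pose as measured when the row begins, along the tool's axes as they then stand; what a row does not reach is not made up. A row lasts 1/8 s, in which the tool goes at most 62.5 mm and 10.7 degrees, less where a joint would pass 70% of its speed; a pose out of reach is approached as far as the arm can. A call is refused whole if a number of a shift passes 6.25 or a number of a turn 0.188, either way. A call with a gripper value outside its range is refused whole. The fingers move at their own pace and stop on an object; "squeeze" is the grip in N (left out, the last holds). Time passes only in rows, so rows that do not move let the fingers close. It gives the time, the measured TCP pose, the force and the opening at its end, in the units of the state.
- ctrl.get_obs(): the state, without advancing time (a new reading comes with each control period).
- ctrl.get_image(name): name is "scene" or "top" or "wrist"; returns the picture (480x640x3 uint8, red, green, blue); there is no depth.
- ctrl.camera_info(name): a dict with "mtx" (3x3 intrinsics, pixels), "R" (3x3) and "t" (3): a world point X has camera coordinates R X + t. Camera axes: x right, y down, z forward; pixel columns grow to the right and rows downward; lengths in m; the calibration is good to about 2 mm. A picture is of the moment at which its call begins: read the wrist's pose just before it. camera_info takes no time and is no camera call; for the wrist camera it gives the pose at the moment of the call.
- ctrl.finish_job(): hands the job in, once; it reports no verdict.
The state is a dict: "t": time; "q": joint angles; "dq": joint speeds; "effort": joint torques, N m; "tool_pos": TCP position; "tool_rot": TCP orientation; "contact_force": force on the tool from outside, world axes, zero at the start; "wrist_torque": the same for the moment, N m; "opening": finger opening in m.
Only numpy, scipy, OpenCV 4.12 (cv2) and the standard library are available. Lean on these libraries where they do the work, as an engineer would, in place of code of your own. Each camera call takes 0.05 s, during which the arm holds its last target.

## Working session

There is one attempt and no reset: what is moved stays moved. The work goes in short steps, Python scripts to look and compute and a tool call to move; the robot and the scene stay as the last step left them, time stands still between calls to the robot, and variables do not carry over. Pictures are saved under pics/ and viewed, and the job is handed in when it is done.

Besides the shell and the picture viewer there is one more tool, called after ">>>" as name(argument=value, ...), one argument or row to a line, values as JSON. send_rows: Moves the arm, as the interface text tells. Its arguments: {"type":"object","properties":{"series":{"type":"array"},"squeeze":{"type":"number"}},"required":["series"]}

```bash
ls; mkdir -p pics; python3 - <<'E'
from station import ctrl
import cv2
o=ctrl.get_obs(); print(o)
for n in ["scene","top","wrist"]:
    im=ctrl.get_image(n); cv2.imwrite(f"pics/{n}0.png",im[:,:,::-1]); print(n,ctrl.camera_info(n))
E
```

```text
pics
{'t': 0.0, 'q': array([ 1.12098300e+00,  5.33344785e-02,  1.61431018e+00, -8.02291606e-06,
        1.47601160e+00, -1.18996389e-01]), 'dq': array([-1.09698557e-03, -1.42791248e-03, -4.51323847e-04, -2.87957627e-04,
        7.98057373e-06, -1.02028352e-03]), 'effort': array([ 2.21002258e-03, -3.93668354e+01, -3.70181465e+01, -3.21413415e-05,
        6.87009029e-03,  2.86960915e-05]), 'tool_pos': array([0.20274192, 0.59055704, 0.24106721]), 'tool_rot': array([-0.51718417, -3.09814875,  0.00311424]), 'contact_force': array([ 0.50407057, -0.24659609, -0.67270013]), 'wrist_torque': array([ 0.04507087, -0.03405114, -0.01166904]), 'opening': 0.08530285402062375}
scene {'mtx': array([[507.09483262,   0.        , 313.52036053],
       [  0.        , 507.09483262, 245.09682595],
       [  0.        ,   0.        ,   1.        ]]), 'R': array([[ 0.24668345,  0.96909014, -0.00340288],
       [ 0.73935293, -0.1904712 , -0.64581574],
       [-0.62650181,  0.15679613, -0.76348573]]), 't': array([ 0.1000296 , -0.42612614,  1.64113582])}
top {'mtx': array([[469.88475057,   0.        , 318.64131441],
       [  0.        , 469.88475057, 247.17763915],
       [  0.        ,   0.        ,   1.        ]]), 'R': array([[ 0.02364074, -0.99968352, -0.00860085],
       [-0.98720806, -0.0219871 , -0.15791396],
       [ 0.15767488,  0.01222403, -0.98741542]]), 't': array([-0.24429101,  0.54022047,  1.21690936])}
wrist {'mtx': array([[352.67839908,   0.        , 324.70917045],
       [  0.        , 352.67839908, 241.41112786],
       [  0.        ,   0.        ,   1.        ]]), 'R': array([[ 0.32587127,  0.94541317, -0.00136328],
       [ 0.90759114, -0.31243009,  0.28047418],
       [ 0.26473805, -0.09263578, -0.9598606 ]]), 't': array([-0.62482452, -0.03523962,  0.37820036])}
```

View pics/scene0.png

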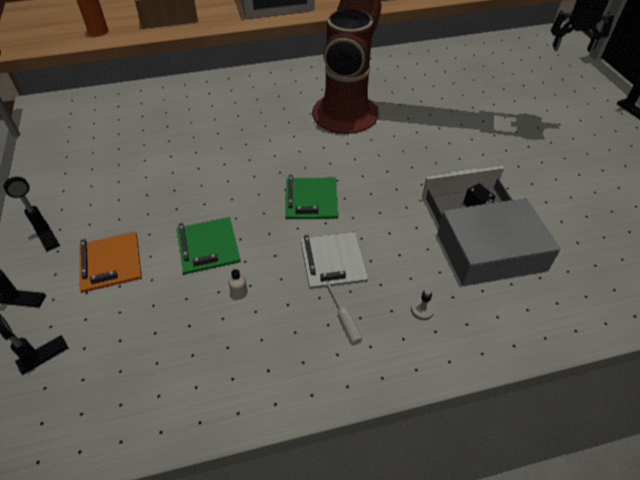

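View pics/top0.png

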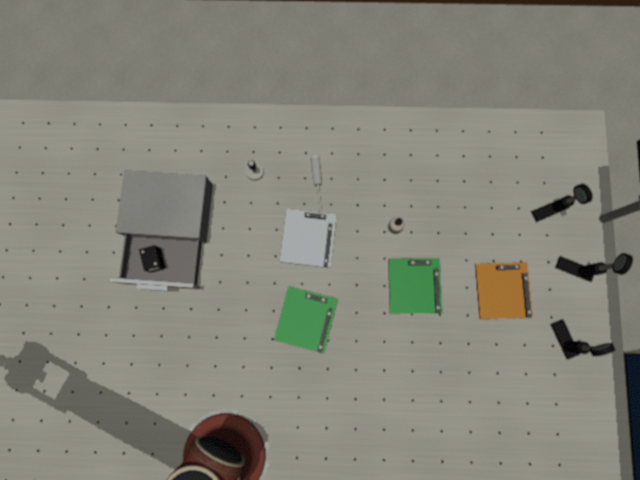

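View pics/wrist0.png

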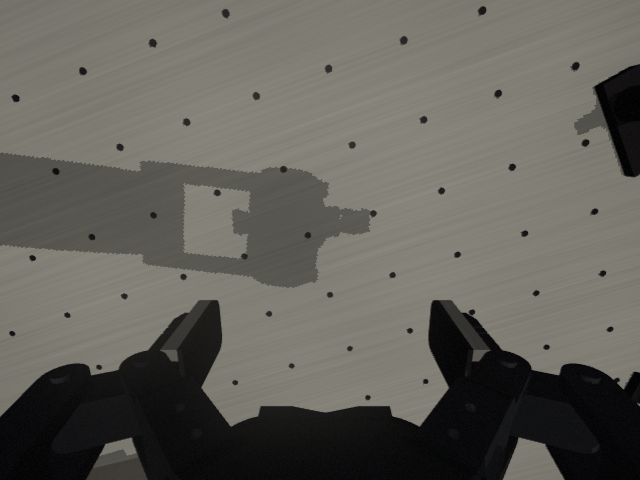

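Candidates with the jig's shape in the top view: silver (308,238), green (306,319), green (414,286), orange (502,290). Only the silver one has an aluminium bed with steel stops, so I'll confirm it in a crop.

```bash
python3 - <<'E'
import cv2, numpy as np
im=cv2.imread("pics/top0.png"); s=cv2.imread("pics/scene0.png")
a=cv2.resize(im[200:275,270:345],(390,390),interpolation=cv2.INTER_CUBIC)
b=cv2.resize(im[160:300,100:220],(334,390),interpolation=cv2.INTER_CUBIC)
cv2.imwrite("pics/crop0.png",np.hstack([a,b]))
a=cv2.resize(s[220:300,290:380],(400,356),interpolation=cv2.INTER_CUBIC)
b=cv2.resize(s[150:290,410:570],(400,356),interpolation=cv2.INTER_CUBIC)
cv2.imwrite("pics/crop1.png",np.hstack([a,b]))
E
```

```text
(no output)
```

View pics/crop0.png

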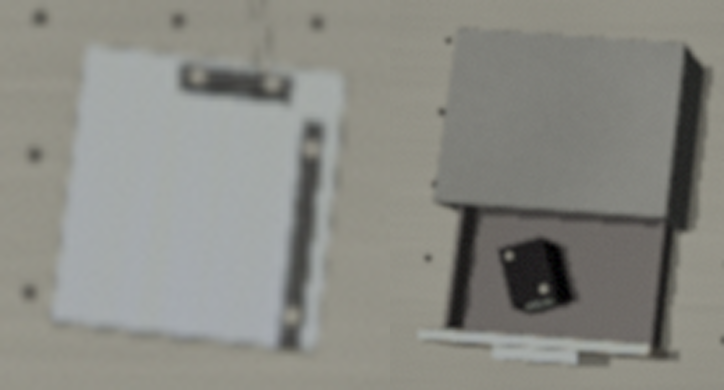

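View pics/crop1.png

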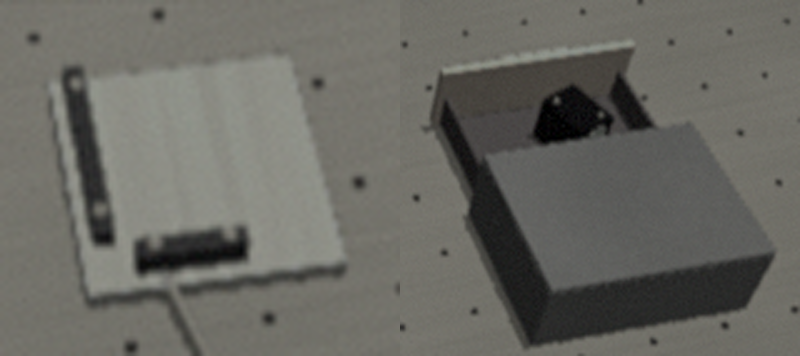

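The silver jig is confirmed: aluminium bed, short stop on the far side, long stop on the right. Next are rough positions.

```bash
cat > h.py <<'E'
import numpy as np, cv2
from scipy.spatial.transform import Rotation as Ro
def ray(ci,uv):
    d=np.linalg.inv(ci["mtx"])@np.array([uv[0],uv[1],1.]); R=np.array(ci["R"]);t=np.array(ci["t"])
    return -R.T@t, R.T@d
def pl(ci,uv,z):
    c,d=ray(ci,uv); return c+d*(z-c[2])/d[2]
def proj(ci,X):
    p=ci["mtx"]@(np.array(ci["R"])@np.array(X)+ci["t"]); return p[:2]/p[2]
def tri(a,ua,b,ub):
    c1,d1=ray(a,ua);c2,d2=ray(b,ub)
    s=np.linalg.lstsq(np.c_[d1,-d2],c2-c1,rcond=None)[0]
    p,q=c1+s[0]*d1,c2+s[1]*d2
    return (p+q)/2,np.linalg.norm(p-q)
def toolmove(o,P,Rt=None):
    R=Ro.from_rotvec(o["tool_rot"])
    d=R.inv().apply(np.array(P)-o["tool_pos"])*100
    w=(R.inv()*Rt).as_rotvec() if Rt is not None else None
    return d,w
def down(yaw): # tool z down, tool y axis (jaw) direction at world angle yaw
    y=np.array([np.cos(yaw),np.sin(yaw),0]);z=np.array([0,0,-1.]);x=np.cross(y,z)
    return Ro.from_matrix(np.c_[x,y,z])
E
python3 - <<'E'
from station import ctrl
from h import *
T=ctrl.camera_info("top");S=ctrl.camera_info("scene")
im=cv2.imread("pics/top0.png")
hsv=cv2.cvtColor(im,cv2.COLOR_BGR2HSV)
# jig
print("px jig",im[250,300],"table",im[280,260],"block",im[262,152],"floor",im[250,180])
c0=lambda u,v:(270+u/5.2,200+v/5.2)
for n,p in dict(bl=(52,320),tl=(88,47),tr=(345,72),br=(312,350)).items(): print(n,pl(T,c0(*p),.012))
d0=lambda u,v:(100+(u-390)/2.785,160+v/2.785)
s0=lambda u,v:(290+u/4.444,220+v/4.45)
s1=lambda u,v:(410+(u-400)/2.5,150+v/2.543)
for n,p,q in [("screwA",(508,255),(601,116)),("screwB",(543,289),(557,101))]:
    print(n,tri(T,d0(*p),S,s1(*q)),pl(T,d0(*p),.066))
print("front top L",pl(T,d0(420,333),.082),"R",pl(T,d0(650,350),.082))
print("unit front top", pl(T,d0(435,203),.085),pl(T,d0(663,217),.085),pl(T,d0(460,28),.085),pl(T,d0(690,43),.085))
R=Ro.from_rotvec(ctrl.get_obs()["tool_rot"]).as_matrix();print(R)
W=ctrl.camera_info("wrist"); print("cam pos",-W["R"].T@W["t"])
E
```

```text
px jig [167 169 164] table [135 145 147] block [30 32 32] floor [101 104 108]
bl [ 0.5083858  -0.12685226  0.012     ]
tl [ 0.65587506 -0.14072458  0.012     ]
tr [ 0.64515421 -0.27834067  0.012     ]
br [ 0.49562853 -0.26370216  0.012     ]
screwA (array([0.52034225, 0.23285264, 0.06384311]), np.float64(0.0012326267484694905)) [0.51982292 0.23137304 0.066     ]
screwB (array([0.4889886 , 0.19789793, 0.06385066]), np.float64(0.0028638113714686488)) [0.48826884 0.19565862 0.066     ]
front top L [0.44295414 0.30061539 0.082     ] R [0.43216435 0.08657115 0.082     ]
unit front top [0.56476807 0.29658378 0.085     ] [0.55619124 0.08174831 0.085     ] [0.73543885 0.28824128 0.085     ] [0.72515974 0.06677812 0.085     ]
[[-9.45790315e-01  3.24777167e-01 -6.86585864e-04]
 [ 3.24777844e-01  9.45789219e-01 -1.45111402e-03]
 [ 1.78076807e-04 -1.59543746e-03 -9.99998711e-01]]
cam pos [0.1354715  0.61474229 0.37205162]
```

```bash
python3 - <<'E'
from station import ctrl
from h import *
o=ctrl.get_obs()
print(toolmove(o,[0.504,0.215,0.24],down(np.radians(111))))
E
```

```text
(array([-40.6900529 , -25.74991592,   0.1667514 ]), array([-0.00146818, -0.00072705, -0.69729568]))
```

>>> send_rows(
  series=[
    {"tx":-5.1,"ty":-3.2},
    {"tx":-5.1,"ty":-3.2},
    {"tx":-5.1,"ty":-3.2},
    {"tx":-5.1,"ty":-3.2},
    {"tx":-5.1,"ty":-3.2},
  ],
)

```text
invalid input at $.series[0]: expected keys tx, ty, tz, wx, wy, wz, jaw
```

```bash
python3 - <<'E'
from station import ctrl
from h import *
o=ctrl.get_obs()
print(o['t'],o['tool_pos'],toolmove(o,[0.504,0.215,0.24],down(np.radians(111))))
E
```

```text
0.15 [0.20278841 0.59069462 0.24132915] (array([-40.6900529 , -25.74991592,   0.1667514 ]), array([-0.00146818, -0.00072705, -0.69729568]))
```

>>> send_rows(
  series=[
    {"tx":-5.1,"ty":-3.2,"tz":0,"wx":0,"wy":0,"wz":0,"jaw":0},
    {"tx":-5.1,"ty":-3.2,"tz":0,"wx":0,"wy":0,"wz":0,"jaw":0},
    {"tx":-5.1,"ty":-3.2,"tz":0,"wx":0,"wy":0,"wz":0,"jaw":0},
    {"tx":-5.1,"ty":-3.2,"tz":0,"wx":0,"wy":0,"wz":0,"jaw":0},
    {"tx":-5.1,"ty":-3.2,"tz":0,"wx":0,"wy":0,"wz":0,"jaw":0},
  ],
)

```text
t: 0.78
tool_pos: [0.3944, 0.3526, 0.2394]
tool_rot: [-0.503, -3.1, 0.005]
contact_force: [0.5, 0.8, -1.0]
opening: 0.0854
```

```bash
cat > go.py <<'E'
from station import ctrl
from h import *
import sys
o=ctrl.get_obs()
x,y,z,a=map(float,sys.argv[1:5])
d,w=toolmove(o,[x,y,z],down(np.radians(a)))
R=Ro.from_rotvec(o["tool_rot"]).as_matrix()
print("t",o['t'],"pos",o['tool_pos'].round(4),"yaw",np.degrees(np.arctan2(R[1,1],R[0,1])).round(2),"tilt",R[:2,2].round(4),"d",d.round(2),"w",w.round(3),"F",o['contact_force'].round(1),"op",round(o['opening'],4),"q",o['q'].round(2))
E
python3 go.py 0.504 0.215 0.22 111
```

```text
t 0.775 pos [0.3944 0.3526 0.2394] yaw 71.55 tilt [-0.0016 -0.0029] d [-14.75  -9.58   1.97] w [-0.003 -0.002 -0.688] F [ 0.5  0.8 -1. ] op 0.0854 q [ 0.59 -0.17  1.84 -0.    1.48 -0.66]
```

>>> send_rows(
  series=[
    {"tx":-5,"ty":-3.2,"tz":0.6,"wx":0,"wy":0,"wz":0,"jaw":0},
    {"tx":-5,"ty":-3.2,"tz":0.6,"wx":0,"wy":0,"wz":0,"jaw":0},
    {"tx":-4.8,"ty":-3.2,"tz":0.6,"wx":0,"wy":0,"wz":0,"jaw":0},
    {"tx":0,"ty":0,"tz":0,"wx":0,"wy":0,"wz":-0.175,"jaw":0},
    {"tx":0,"ty":0,"tz":0,"wx":0,"wy":0,"wz":-0.175,"jaw":0},
  ],
)

```text
t: 1.4
tool_pos: [0.509, 0.205, 0.2198]
tool_rot: [0.048, -3.139, 0.005]
contact_force: [0.0, -0.8, -0.3]
opening: 0.0854
```

>>> send_rows(
  series=[
    {"tx":0,"ty":0,"tz":0,"wx":0,"wy":0,"wz":-0.175,"jaw":0},
    {"tx":0,"ty":0,"tz":0,"wx":0,"wy":0,"wz":-0.175,"jaw":0},
    {"tx":0,"ty":0,"tz":0,"wx":0,"wy":0,"wz":0,"jaw":0},
  ],
)

```text
t: 1.78
tool_pos: [0.5086, 0.2041, 0.2184]
tool_rot: [0.607, -3.077, 0.004]
contact_force: [0.6, 0.6, 1.1]
opening: 0.0851
```

```bash
python3 go.py 0.504 0.215 0.22 111; python3 - <<'E'
from station import ctrl
import cv2,pickle
pickle.dump(ctrl.camera_info("wrist"),open("w1.pkl","wb"))
cv2.imwrite("pics/w1.png",ctrl.get_image("wrist")[:,:,::-1])
E
```

```text
t 1.775 pos [0.5086 0.2041 0.2184] yaw 112.32 tilt [-0.0049 -0.0036] d [ 0.01  1.18 -0.16] w [-0.001 -0.006  0.023] F [0.6 0.6 1.1] op 0.0851 q [ 0.25 -0.11  1.81 -0.    1.44 -1.71]
```

View pics/w1.png

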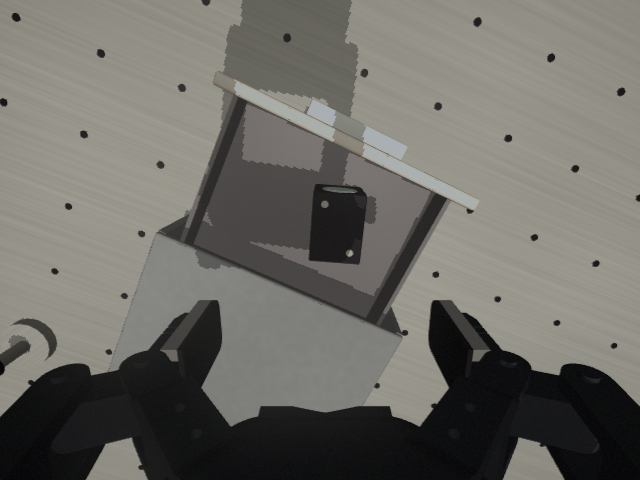

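The wrist view shows the block at (338,225), with top screws at (325,204) and (350,253). The drawer panel is above it in the picture and the unit below.

```bash
python3 - <<'E'
from h import *
import pickle
from station import ctrl
W=pickle.load(open("w1.pkl","rb"));T=ctrl.camera_info("top")
im=cv2.imread("pics/w1.png"); g=cv2.cvtColor(im,cv2.COLOR_BGR2GRAY)
sub=g[175:275,295:385]
for r in (190,200,215,230,245,255): print(r,g[r,300:376:3])
m=((sub<62)*255).astype(np.uint8)
cs,_=cv2.findContours(m,cv2.RETR_EXTERNAL,cv2.CHAIN_APPROX_NONE); c=max(cs,key=cv2.contourArea)+np.array([295,175])
print(cv2.contourArea(c),cv2.approxPolyDP(c,3,True)[:,0].tolist())
# screws centroid bright
b=((sub>75)*255).astype(np.uint8); 
def cen(u,v):
    w=g[v-5:v+6,u-5:u+6].astype(float); w=np.clip(w-55,0,None); yy,xx=np.mgrid[v-5:v+6,u-5:u+6]; return (w*xx).sum()/w.sum(),(w*yy).sum()/w.sum()
B=cen(325,204);A=cen(350,253);print(A,B)
t=cv2.cvtColor(cv2.imread("pics/top0.png"),cv2.COLOR_BGR2GRAY)
def cent(u,v):
    w=t[v-2:v+3,u-2:u+3].astype(float); w=np.clip(w-35,0,None); yy,xx=np.mgrid[v-2:v+3,u-2:u+3]; return (w*xx).sum()/w.sum(),(w*yy).sum()/w.sum()
At=cent(142,252);Bt=cent(155,264);print(At,Bt)
print("A",tri(W,A,T,At),"B",tri(W,B,T,Bt))
print("A.066",pl(W,A,.066),"B",pl(W,B,.066))
z=cv2.resize(im[165:285,285:395],(733,800)[:2],interpolation=cv2.INTER_CUBIC)
cv2.imwrite("pics/w1c.png",cv2.resize(im[170:280,290:390],(545,600),interpolation=cv2.INTER_CUBIC))
E
```

```text
190 [ 74  74  74  74  73  25  23  23  36  92  94 108 100  88  85  85  85  85
  78  34  26 102 117 115 115 115]
200 [73 73 71 73 61 28 29 29 55 32 30 30 29 29 29 30 31 31 32 44 45 46 42 73
 74 79]
215 [ 72  70  72  72  30  26  28  27  29  28  29  29  29  28  27  30  30  29
  29  28  28  31  72  73  73 106]
230 [ 71  71  71  71  23  25  27  28  27  25  27  27  25  26  27  28  29  27
  28  26  28  80 111 112 112 111]
245 [ 71  72  71  50  27  25  26  26  28  27  26  26  27  26  27  29  26  27
  39  37  38 110 110 109 110 111]
255 [108 108 108  46  26  26  26  27  27  27  24  25  28  27  27  27 146 134
  38  39  60 110 110 109 109 109]
3959.5 [[315, 184], [309, 259], [358, 263], [365, 193], [359, 187]]
(np.float64(349.4948275862069), np.float64(252.98931034482757)) (np.float64(324.3423728813559), np.float64(203.89249394673124))
(np.float64(142.13463892288863), np.float64(251.48837209302326)) (np.float64(154.7923076923077), np.float64(263.40879120879123))
A (array([0.51986871, 0.23175756, 0.06652665]), np.float64(0.00014430532312492908)) B (array([0.48933991, 0.19637621, 0.06530746]), np.float64(9.409524330202122e-05))
A.066 [0.51994715 0.23181653 0.066     ] B [0.48927464 0.19633906 0.066     ]
```

View pics/w1c.png

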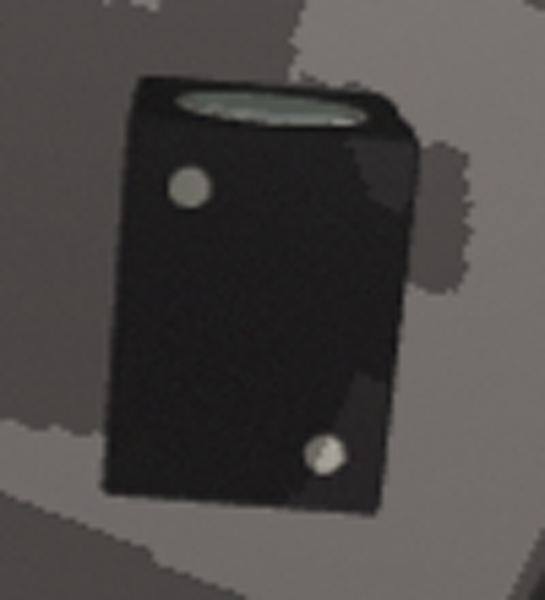

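```bash
python3 - <<'E'
from h import *
import pickle
W=pickle.load(open("w1.pkl","rb"))
c=lambda u,v:(290+u/5.45-.4,170+v/5.4545-.4)
P={n:pl(W,c(*p),.066)[:2] for n,p in dict(bl=(103,492),br=(380,514),ur=(417,140),ul=(128,128)).items()}
for n in P: print(n,P[n])
L=lambda a,b:(np.linalg.norm(P[b]-P[a])*1e3,np.degrees(np.arctan2(*(P[b]-P[a])[::-1])))
print(L('ul','bl'),L('ur','br'),L('br','bl'),L('ur','ul'),sum(P.values())/4)
# screws symmetrical?
A=np.array([.51995,.23182]);B=np.array([.48927,.19634]);print((A+B)/2)
E
```

```text
bl [0.53870805 0.20202546]
br [0.52567832 0.24340869]
ur [0.47002671 0.22483413]
ul [0.48456821 0.18463063]
(np.float64(56.86565622976432), np.float64(17.811924982458542)) (np.float64(58.66954797856128), np.float64(18.457200297358547)) (np.float64(43.386003091946655), np.float64(-72.5231169652913)) (np.float64(42.75250740200229), np.float64(-70.11508571629453)) [0.50474532 0.21372473]
[0.50461 0.21408]
```

```bash
python3 go.py 0.5047 0.2139 0.12 108.1
```

```text
t 1.825 pos [0.5085 0.2042 0.2184] yaw 112.28 tilt [-0.0049 -0.0036] d [-0.07  1.06  9.83] w [-0.002 -0.006  0.073] F [-0.5 -0.1  0.7] op 0.0858 q [ 0.25 -0.11  1.81 -0.    1.44 -1.71]
```

>>> send_rows(
  series=[
    {"tx":0,"ty":1.06,"tz":3,"wx":0,"wy":0,"wz":0,"jaw":0},
    {"tx":0,"ty":0,"tz":4,"wx":0,"wy":-0.006,"wz":0.073,"jaw":0},
    {"tx":0,"ty":0,"tz":2.5,"wx":0,"wy":0,"wz":0,"jaw":0},
    {"tx":0,"ty":0,"tz":0,"wx":0,"wy":0,"wz":0,"jaw":0},
  ],
)

```text
t: 2.33
tool_pos: [0.5045, 0.2143, 0.1218]
tool_rot: [-0.474, 3.103, -0.002]
contact_force: [-0.8, 0.1, -0.8]
opening: 0.0855
```

```bash
python3 go.py 0.5047 0.2139 0.044 108.1; python3 - <<'E'
from station import ctrl
import cv2,pickle
pickle.dump(ctrl.camera_info("wrist"),open("w2.pkl","wb"))
cv2.imwrite("pics/w2.png",ctrl.get_image("wrist")[:,:,::-1])
E
```

```text
t 2.325 pos [0.5045 0.2143 0.1218] yaw 107.36 tilt [ 0.0028 -0.0009] d [ 0.01 -0.03  7.78] w [-0.002  0.002 -0.013] F [-0.8  0.1 -0.8] op 0.0855 q [ 0.27 -0.03  1.9  -0.    1.26 -1.61]
```

View pics/w2.png

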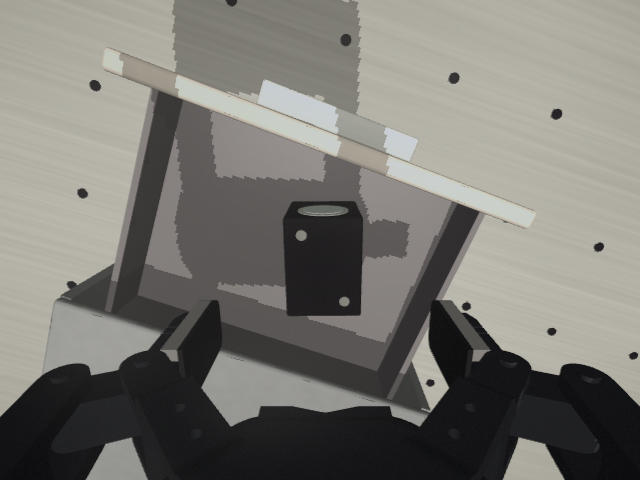

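The block at (323,265) is square to the jaws and centred between them, so I'll descend and grip.

>>> send_rows(
  series=[
    {"tx":0,"ty":0,"tz":2.6,"wx":0,"wy":0.002,"wz":-0.005,"jaw":0},
    {"tx":0,"ty":0,"tz":2.6,"wx":0,"wy":0,"wz":0,"jaw":0},
    {"tx":0,"ty":0,"tz":2.5,"wx":0,"wy":0,"wz":0,"jaw":0},
    {"tx":0,"ty":0,"tz":0,"wx":0,"wy":0,"wz":0,"jaw":0},
  ],
)

```text
t: 2.88
tool_pos: [0.5119, 0.2163, 0.0531]
tool_rot: [-0.473, 3.089, 0.0]
contact_force: [0.0, -0.1, 0.1]
opening: 0.0855
```

```bash
python3 go.py 0.5047 0.2139 0.044 108.1
```

```text
t 2.875 pos [0.5119 0.2163 0.0531] yaw 107.42 tilt [0.0166 0.0028] d [ 0.78 -0.01  0.89] w [-0.002  0.017 -0.012] F [ 0.  -0.1  0.1] op 0.0855 q [ 0.27  0.08  1.93 -0.    1.12 -1.61]
```

>>> send_rows(
  series=[
    {"tx":0.4,"ty":0,"tz":0.3,"wx":0,"wy":0.017,"wz":0,"jaw":0},
    {"tx":0.38,"ty":0,"tz":0.5,"wx":0,"wy":0,"wz":0,"jaw":0},
    {"tx":0,"ty":0,"tz":0,"wx":0,"wy":0,"wz":0,"jaw":0},
  ],
)

```text
t: 3.25
tool_pos: [0.5073, 0.2147, 0.0495]
tool_rot: [-0.474, 3.099, -0.003]
contact_force: [-0.1, -0.3, -0.3]
opening: 0.0855
```

```bash
python3 go.py 0.5047 0.2139 0.044 108.1
```

```text
t 3.25 pos [0.5073 0.2147 0.0495] yaw 107.38 tilt [ 0.0066 -0.0007] d [0.27 0.   0.55] w [-0.003  0.006 -0.013] F [-0.1 -0.3 -0.3] op 0.0855 q [ 0.27  0.08  1.93 -0.    1.13 -1.61]
```

>>> send_rows(
  series=[
    {"tx":0.3,"ty":0,"tz":0.5,"wx":0,"wy":0.007,"wz":-0.01,"jaw":0},
    {"tx":0,"ty":0,"tz":0.2,"wx":0,"wy":0,"wz":0,"jaw":0},
    {"tx":0,"ty":0,"tz":0,"wx":0,"wy":0,"wz":0,"jaw":0},
  ],
)

```text
t: 3.62
tool_pos: [0.5047, 0.2139, 0.0428]
tool_rot: [-0.491, 3.103, -0.004]
contact_force: [-0.2, -0.0, 0.0]
opening: 0.0853
```

```bash
python3 go.py 0.5047 0.2139 0.044 108.1
```

```text
t 3.625 pos [0.5047 0.2139 0.0428] yaw 107.99 tilt [ 0.0008 -0.0026] d [-0.    0.   -0.12] w [-0.003 -0.    -0.002] F [-0.2 -0.   0. ] op 0.0853 q [ 0.27  0.08  1.94 -0.    1.12 -1.62]
```

>>> send_rows(
  series=[
    {"tx":0,"ty":0,"tz":0,"wx":0,"wy":0,"wz":0,"jaw":1},
    {"tx":0,"ty":0,"tz":0,"wx":0,"wy":0,"wz":0,"jaw":1},
    {"tx":0,"ty":0,"tz":0,"wx":0,"wy":0,"wz":0,"jaw":1},
    {"tx":0,"ty":0,"tz":0,"wx":0,"wy":0,"wz":0,"jaw":1},
    {"tx":0,"ty":0,"tz":0,"wx":0,"wy":0,"wz":0,"jaw":1},
  ],
  squeeze=40,
)

```text
t: 4.25
tool_pos: [0.505, 0.2138, 0.043]
tool_rot: [-0.491, 3.102, -0.004]
contact_force: [-0.3, -0.6, 0.1]
opening: 0.0435
```

```bash
python3 go.py 0.5047 0.2139 0.17 108.1
```

```text
t 4.25 pos [0.505  0.2138 0.043 ] yaw 107.98 tilt [ 0.0012 -0.0026] d [  0.02  -0.02 -12.7 ] w [-0.003  0.    -0.002] F [-0.3 -0.6  0.1] op 0.0435 q [ 0.27  0.08  1.94 -0.    1.12 -1.62]
```

>>> send_rows(
  series=[
    {"tx":0,"ty":0,"tz":-1.5,"wx":0,"wy":0,"wz":0,"jaw":1},
    {"tx":0,"ty":0,"tz":-2.5,"wx":0,"wy":0,"wz":0,"jaw":1},
    {"tx":0,"ty":0,"tz":-3,"wx":0,"wy":0,"wz":0,"jaw":1},
    {"tx":0,"ty":0,"tz":-3,"wx":0,"wy":0,"wz":0,"jaw":1},
    {"tx":0,"ty":0,"tz":-3,"wx":0,"wy":0,"wz":0,"jaw":1},
  ],
)

```text
t: 4.88
tool_pos: [0.5005, 0.2133, 0.1732]
tool_rot: [0.489, -3.092, 0.006]
contact_force: [0.5, -0.4, -3.6]
opening: 0.0434
```

```bash
python3 go.py 0.5047 0.2139 0.17 108.1
```

```text
t 4.875 pos [0.5005 0.2133 0.1732] yaw 107.99 tilt [-0.0104 -0.0053] d [-0.42 -0.07  0.32] w [-0.002 -0.011 -0.002] F [ 0.5 -0.4 -3.6] op 0.0434 q [ 0.27 -0.08  1.86 -0.    1.37 -1.62]
```

```bash
python3 go.py 0.57 -0.11 0.20 84.8
```

```text
t 4.875 pos [0.5005 0.2133 0.1732] yaw 107.99 tilt [-0.0104 -0.0053] d [  3.4  -32.9   -2.58] w [-0.004 -0.011  0.405] F [ 0.5 -0.4 -3.6] op 0.0434 q [ 0.27 -0.08  1.86 -0.    1.37 -1.62]
```

>>> send_rows(
  series=[
    {"tx":0.6,"ty":-4,"tz":-0.5,"wx":0,"wy":-0.011,"wz":0,"jaw":1},
    {"tx":0.6,"ty":-5.5,"tz":-0.5,"wx":0,"wy":0,"wz":0,"jaw":1},
    {"tx":0.6,"ty":-6,"tz":-0.5,"wx":0,"wy":0,"wz":0,"jaw":1},
    {"tx":0.6,"ty":-6,"tz":-0.5,"wx":0,"wy":0,"wz":0,"jaw":1},
    {"tx":0.6,"ty":-6,"tz":-0.5,"wx":0,"wy":0,"wz":0,"jaw":1},
  ],
)

```text
t: 5.5
tool_pos: [0.5588, -0.06, 0.2058]
tool_rot: [-0.504, 3.092, -0.001]
contact_force: [0.5, -0.0, -3.6]
opening: 0.0436
```

>>> send_rows(
  series=[
    {"tx":0.3,"ty":-4.5,"tz":0,"wx":0,"wy":0,"wz":0,"jaw":1},
    {"tx":0,"ty":0,"tz":0,"wx":0,"wy":0,"wz":0.135,"jaw":1},
    {"tx":0,"ty":0,"tz":0,"wx":0,"wy":0,"wz":0.135,"jaw":1},
    {"tx":0,"ty":0,"tz":0,"wx":0,"wy":0,"wz":0.135,"jaw":1},
    {"tx":0,"ty":0,"tz":0,"wx":0,"wy":0,"wz":0,"jaw":1},
  ],
)

```text
t: 6.12
tool_pos: [0.5692, -0.1102, 0.2078]
tool_rot: [0.159, 3.13, 0.002]
contact_force: [0.5, -0.1, -3.5]
opening: 0.0435
```

```bash
python3 go.py 0.57 -0.11 0.20 84.8; python3 - <<'E'
from station import ctrl
import cv2,pickle
pickle.dump(ctrl.camera_info("wrist"),open("w3.pkl","wb"))
cv2.imwrite("pics/w3.png",ctrl.get_image("wrist")[:,:,::-1])
E
```

```text
t 6.125 pos [ 0.5692 -0.1102  0.2078] yaw 84.19 tilt [0.0078 0.0008] d [-0.07  0.02  0.78] w [ 0.002  0.008 -0.011] F [ 0.5 -0.1 -3.5] op 0.0435 q [-0.32 -0.04  1.76  0.    1.41 -1.79]
```

View pics/w3.png

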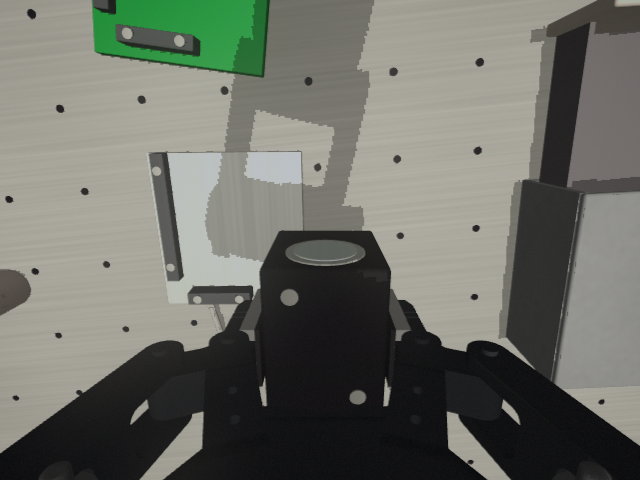

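```bash
python3 - <<'E'
import cv2
im=cv2.imread("pics/w3.png")
cv2.imwrite("pics/w3c.png",cv2.resize(im[140:320,140:320],(600,600),interpolation=cv2.INTER_CUBIC))
E
```

```text
(no output)
```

View pics/w3c.png

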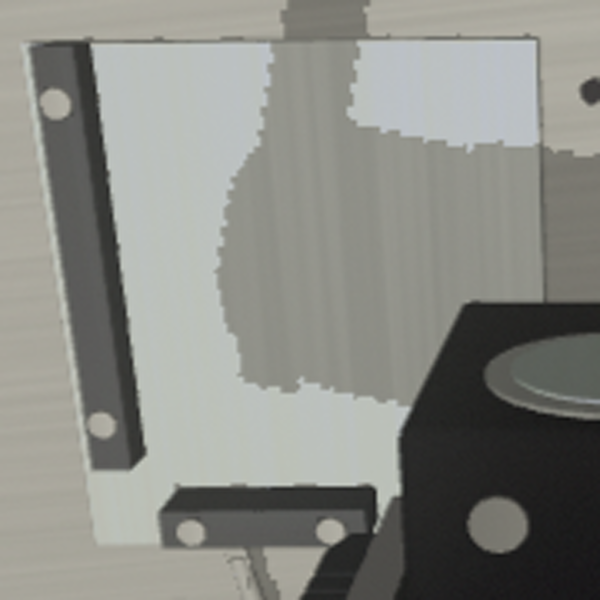

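```bash
python3 - <<'E'
from h import *
import pickle
from station import ctrl
W=pickle.load(open("w3.pkl","rb"));T=ctrl.camera_info("top")
c=lambda u,v:(140+u/3.3333-.35,140+v/3.3333-.35)
c0=lambda u,v:(270+u/5.2-.4,200+v/5.2-.4)
def ang(a,b): d=b-a; return np.degrees(np.arctan2(d[1],d[0]))
TL,TR,BL=[pl(W,c(*p),.012) for p in [(22,43),(540,38),(98,545)]]
print("TL(jig -x,-y)",TL,"TR(-x,+y)",TR,"BL(+x,-y)",BL)
print("y axis",ang(TL,TR)-90,np.linalg.norm(TR-TL),"x axis",ang(TL,BL),np.linalg.norm(BL-TL))
s1,s2=[pl(W,c(*p),.012) for p in [(92,43),(145,455)]]
e1,e2=[pl(W,c(*p),.012) for p in [(178,487),(376,487)]]
print("side face",s1,s2,ang(s1,s2),"end face",e1,e2,ang(e1,e2)-90)
A=np.c_[(s2-s1)[:2],-(e2-e1)[:2]];k=np.linalg.solve(A,(e1-s1)[:2]);print("corner",(s1+k[0]*(s2-s1)))
for n,p,q in [("s",(55,103),(291,315)),("s",(101,425),(312,148)),("e",(190,532),(271,85)),("e",(329,532),(199,77))]:
    print(n,tri(W,c(*p),T,c0(*q)))
ss=[pl(W,c(*p),.024) for p in [(55,103),(101,425)]];print("side screws ang",ang(*ss))
ee=[pl(W,c(*p),.030) for p in [(190,532),(329,532)]];print("end screws ang",ang(*ee)-90,np.array(ss),np.array(ee))
E
```

```text
TL(jig -x,-y) [ 0.49566128 -0.26240044  0.012     ] TR(-x,+y) [ 0.50862526 -0.12370751  0.012     ] BL(+x,-y) [ 0.64383126 -0.27611449  0.012     ]
y axis -5.340064450465562 0.1392974998136029 x axis -5.288012496967222 0.14880329084667138
side face [ 0.49758677 -0.24369337  0.012     ] [ 0.61624248 -0.25542767  0.012     ] -5.647825780464473 end face [ 0.62744214 -0.24781545  0.012     ] [ 0.63358256 -0.18862232  0.012     ] -5.92240912834086
corner [ 0.62654678 -0.2564467   0.012     ]
s (array([ 0.5123131 , -0.25101075,  0.02580835]), np.float64(0.001619829868740574))
s (array([ 0.60192752, -0.26038598,  0.02365287]), np.float64(0.0005569231478695722))
e (array([ 0.63346678, -0.23812374,  0.03251042]), np.float64(0.0003356266560389432))
e (array([ 0.63811975, -0.19980493,  0.02995175]), np.float64(0.000978481110892626))
side screws ang -5.4487532426313825
end screws ang -5.927653406847156 [[ 0.51160089 -0.25167673  0.024     ]
 [ 0.60153034 -0.26025478  0.024     ]] [[ 0.63442162 -0.23929522  0.03      ]
 [ 0.63854691 -0.19956315  0.03      ]]
```

```bash
python3 go.py 0.5808 -0.2098 0.08 84.5
```

```text
t 6.175 pos [ 0.5692 -0.1102  0.2078] yaw 84.23 tilt [0.0079 0.0007] d [-2.05 -9.82 12.78] w [ 0.001  0.008 -0.005] F [ 0.6 -0.4 -3.5] op 0.0435 q [-0.32 -0.04  1.76  0.    1.41 -1.79]
```

>>> send_rows(
  series=[
    {"tx":-1,"ty":-4.9,"tz":0,"wx":0,"wy":0.008,"wz":-0.005,"jaw":1},
    {"tx":-1,"ty":-4.9,"tz":0,"wx":0,"wy":0,"wz":0,"jaw":1},
    {"tx":0,"ty":0,"tz":4,"wx":0,"wy":0,"wz":0,"jaw":1},
    {"tx":0,"ty":0,"tz":4,"wx":0,"wy":0,"wz":0,"jaw":1},
    {"tx":0,"ty":0,"tz":2.5,"wx":0,"wy":0,"wz":0,"jaw":1},
  ],
)

```text
t: 6.8
tool_pos: [0.5826, -0.2127, 0.105]
tool_rot: [0.129, 3.131, -0.002]
contact_force: [-1.0, -0.0, -2.5]
opening: 0.0432
```

```bash
python3 go.py 0.5808 -0.2098 0.06 84.5
```

```text
t 6.8 pos [ 0.5826 -0.2127  0.105 ] yaw 85.29 tilt [ 0.0076 -0.0018] d [0.24 0.28 4.5 ] w [-0.001  0.008  0.014] F [-1.  -0.  -2.5] op 0.0432 q [-0.47  0.16  1.74  0.    1.24 -1.96]
```

>>> send_rows(
  series=[
    {"tx":0.2,"ty":0.28,"tz":2,"wx":0,"wy":0.008,"wz":0.014,"jaw":1},
    {"tx":0.1,"ty":0,"tz":1.5,"wx":0,"wy":0.004,"wz":0,"jaw":1},
    {"tx":0.1,"ty":0,"tz":1,"wx":0,"wy":0.004,"wz":0,"jaw":1},
    {"tx":0,"ty":0,"tz":0,"wx":0,"wy":0,"wz":0,"jaw":1},
  ],
)

```text
t: 7.3
tool_pos: [0.5779, -0.2084, 0.0566]
tool_rot: [-0.146, -3.126, -0.001]
contact_force: [0.2, 0.5, -3.9]
opening: 0.0433
```

```bash
python3 go.py 0.5808 -0.2098 0.043 84.5
```

```text
t 7.3 pos [ 0.5779 -0.2084  0.0566] yaw 84.66 tilt [-0.012   0.0012] d [-0.32 -0.11  1.35] w [ 0.    -0.012  0.003] F [ 0.2  0.5 -3.9] op 0.0433 q [-0.47  0.21  1.76 -0.    1.17 -1.94]
```

>>> send_rows(
  series=[
    {"tx":-0.3,"ty":-0.1,"tz":0.6,"wx":0,"wy":-0.012,"wz":0,"jaw":1},
    {"tx":0,"ty":0,"tz":0.6,"wx":0,"wy":0,"wz":0,"jaw":1},
    {"tx":0,"ty":0,"tz":0,"wx":0,"wy":0,"wz":0,"jaw":1},
  ],
)

```text
t: 7.68
tool_pos: [0.5826, -0.2106, 0.0461]
tool_rot: [0.146, 3.134, -0.003]
contact_force: [-0.5, 0.7, -2.6]
opening: 0.0432
```

```bash
python3 go.py 0.5808 -0.2098 0.041 84.5
```

```text
t 7.675 pos [ 0.5826 -0.2106  0.0461] yaw 84.68 tilt [ 0.0045 -0.0019] d [0.18 0.06 0.51] w [-0.001  0.005  0.003] F [-0.5  0.7 -2.6] op 0.0432 q [-0.47  0.23  1.77  0.    1.14 -1.95]
```

>>> send_rows(
  series=[
    {"tx":0.1,"ty":0,"tz":0.3,"wx":-0.001,"wy":0.004,"wz":0.003,"jaw":1},
    {"tx":0,"ty":0,"tz":0.2,"wx":0,"wy":0,"wz":0,"jaw":1},
    {"tx":0,"ty":0,"tz":0,"wx":0,"wy":0,"wz":0,"jaw":1},
  ],
)

```text
t: 8.05
tool_pos: [0.5819, -0.2107, 0.0414]
tool_rot: [0.151, 3.137, -0.001]
contact_force: [-0.7, -0.0, -3.3]
opening: 0.0433
```

```bash
python3 go.py 0.5808 -0.2098 0.041 84.5
```

```text
t 8.05 pos [ 0.5819 -0.2107  0.0414] yaw 84.49 tilt [ 0.0013 -0.0009] d [0.12 0.08 0.04] w [-0.001  0.001 -0.   ] F [-0.7 -0.  -3.3] op 0.0433 q [-0.47  0.24  1.77 -0.    1.14 -1.94]
```

Very near the bed; I'll feel for contact in small steps.

>>> send_rows(
  series=[
    {"tx":0,"ty":0,"tz":0.1,"wx":0,"wy":0,"wz":0,"jaw":1},
    {"tx":0,"ty":0,"tz":0,"wx":0,"wy":0,"wz":0,"jaw":1},
  ],
)

```text
t: 8.3
tool_pos: [0.5823, -0.2109, 0.0412]
tool_rot: [0.151, 3.136, -0.002]
contact_force: [1.1, 0.6, -3.1]
opening: 0.0432
```

```bash
python3 go.py 0.5808 -0.2098 0.041 84.5
```

```text
t 8.3 pos [ 0.5823 -0.2109  0.0412] yaw 84.5 tilt [ 0.0019 -0.0013] d [0.16 0.1  0.01] w [-0.001  0.002 -0.   ] F [ 1.1  0.6 -3.1] op 0.0432 q [-0.47  0.24  1.77 -0.    1.14 -1.94]
```

>>> send_rows(
  series=[
    {"tx":0,"ty":0,"tz":0.2,"wx":0,"wy":0.002,"wz":0,"jaw":1},
    {"tx":0,"ty":0,"tz":0,"wx":0,"wy":0,"wz":0,"jaw":1},
  ],
)

```text
t: 8.55
tool_pos: [0.5831, -0.2112, 0.0413]
tool_rot: [0.151, 3.137, -0.002]
contact_force: [-0.5, -0.1, -4.0]
opening: 0.0433
```

```bash
python3 go.py 0.5808 -0.2098 0.041 84.5
```

```text
t 8.55 pos [ 0.5831 -0.2112  0.0413] yaw 84.5 tilt [ 0.0008 -0.0015] d [0.24 0.12 0.03] w [-0.001  0.001 -0.   ] F [-0.5 -0.1 -4. ] op 0.0433 q [-0.47  0.24  1.76 -0.    1.14 -1.94]
```

>>> send_rows(
  series=[
    {"tx":0.1,"ty":0.05,"tz":0.2,"wx":0,"wy":0,"wz":0,"jaw":1},
    {"tx":0.1,"ty":0.05,"tz":0.2,"wx":0,"wy":0,"wz":0,"jaw":1},
  ],
)

```text
t: 8.8
tool_pos: [0.5832, -0.2112, 0.041]
tool_rot: [0.15, 3.134, -0.005]
contact_force: [-2.2, 1.3, 7.9]
opening: 0.0437
```

```bash
python3 go.py 0.5808 -0.2098 0.041 84.5
```

```text
t 8.8 pos [ 0.5832 -0.2112  0.041 ] yaw 84.5 tilt [ 0.0043 -0.0036] d [0.25 0.12 0.  ] w [-0.003  0.005  0.   ] F [-2.2  1.3  7.9] op 0.0437 q [-0.47  0.24  1.76 -0.    1.13 -1.94]
```

Contact with the bed at z = 0.041, as predicted. Releasing.

>>> send_rows(
  series=[
    {"tx":0,"ty":0,"tz":0,"wx":-0.003,"wy":0.004,"wz":0,"jaw":1},
    {"tx":0,"ty":0,"tz":0,"wx":0,"wy":0,"wz":0,"jaw":0},
    {"tx":0,"ty":0,"tz":0,"wx":0,"wy":0,"wz":0,"jaw":0},
    {"tx":0,"ty":0,"tz":0,"wx":0,"wy":0,"wz":0,"jaw":0},
    {"tx":0,"ty":0,"tz":0,"wx":0,"wy":0,"wz":0,"jaw":0},
  ],
)

```text
t: 9.43
tool_pos: [0.5836, -0.2115, 0.041]
tool_rot: [0.151, 3.136, -0.001]
contact_force: [-0.2, -0.0, 0.3]
opening: 0.0854
```

```bash
python3 go.py 0.5808 -0.2098 0.041 84.5
```

```text
t 9.425 pos [ 0.5836 -0.2115  0.041 ] yaw 84.5 tilt [ 0.0019 -0.0008] d [ 0.3   0.14 -0.  ] w [-0.001  0.002 -0.   ] F [-0.2 -0.   0.3] op 0.0854 q [-0.47  0.24  1.76  0.    1.14 -1.94]
```

Released. Moving straight up, then checking with the wrist camera.

>>> send_rows(
  series=[
    {"tx":0,"ty":0,"tz":-1.5,"wx":0,"wy":0,"wz":0,"jaw":0},
    {"tx":0,"ty":0,"tz":-2,"wx":0,"wy":0,"wz":0,"jaw":0},
    {"tx":0,"ty":0,"tz":-3,"wx":0,"wy":0,"wz":0,"jaw":0},
    {"tx":0,"ty":0,"tz":-4,"wx":0,"wy":0,"wz":0,"jaw":0},
    {"tx":0,"ty":0,"tz":-4,"wx":0,"wy":0,"wz":0,"jaw":0},
  ],
)

```text
t: 10.05
tool_pos: [0.5821, -0.2107, 0.1922]
tool_rot: [-0.151, -3.137, -0.001]
contact_force: [-0.0, -0.7, 1.0]
opening: 0.0854
```

```bash
python3 go.py 0.37 0.19 0.18 87; python3 - <<'E'
from station import ctrl
import cv2,pickle
pickle.dump(ctrl.camera_info("wrist"),open("w4.pkl","wb"))
cv2.imwrite("pics/w4.png",ctrl.get_image("wrist")[:,:,::-1])
E
```

```text
t 10.05 pos [ 0.5821 -0.2107  0.1922] yaw 84.5 tilt [-0.0007  0.0005] d [24.96 37.85  1.26] w [ 0.    -0.001 -0.044] F [-0.  -0.7  1. ] op 0.0854 q [-0.47  0.07  1.67  0.    1.39 -1.94]
```

View pics/w4.png

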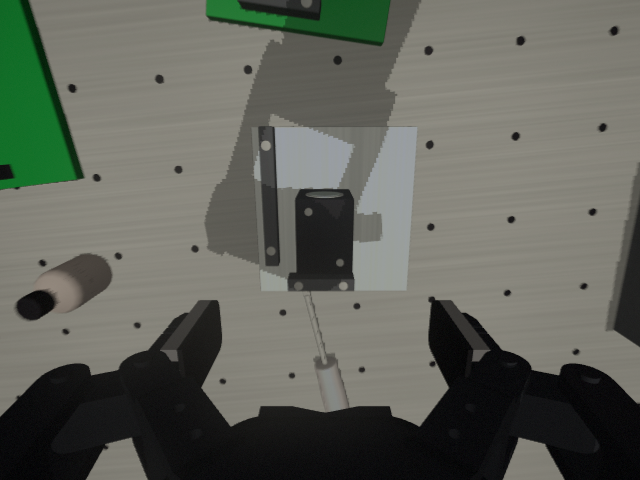

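```bash
python3 - <<'E'
from h import *
import pickle
from station import ctrl
for f,pts,pp in [("w2.pkl",[(263,80),(418,137)],[(103,58),(534,223),(106,47),(535,212)]),]:
    W=pickle.load(open(f,"rb"))
    a,b=[pl(W,p,.074) for p in pts]; print("lip",a,b,(a+b)/2,np.degrees(np.arctan2(*(b-a)[:2])))
    for p in pp: print(p,pl(W,p,.082))
E
```

```text
lip [0.42036408 0.15861901 0.074     ] [0.4226443  0.23670915 0.074     ] [0.42150419 0.19766408 0.074     ] 1.6725567388651286
(103, 58) [0.43327919 0.09124934 0.082     ]
(534, 223) [0.44427758 0.30473228 0.082     ]
(106, 47) [0.42855134 0.09194396 0.082     ]
(535, 212) [0.43911155 0.30266177 0.082     ]
```

The block stands upright and square on the bed at (325,230), clear of both stops. Next is the drawer: the lip is centred near (0.4215, 0.1975), at an angle of about -2.8°.

>>> send_rows(
  series=[
    {"tx":3.1,"ty":4.7,"tz":0,"wx":0,"wy":0,"wz":0,"jaw":1},
    {"tx":3.1,"ty":4.7,"tz":0,"wx":0,"wy":0,"wz":0,"jaw":1},
    {"tx":3.1,"ty":4.7,"tz":0,"wx":0,"wy":0,"wz":0,"jaw":1},
    {"tx":3.1,"ty":4.7,"tz":0,"wx":0,"wy":0,"wz":0,"jaw":1},
    {"tx":3.1,"ty":4.7,"tz":0,"wx":0,"wy":0,"wz":0,"jaw":1},
  ],
)

```text
t: 10.72
tool_pos: [0.4549, 0.0393, 0.2083]
tool_rot: [0.16, 3.109, -0.012]
contact_force: [1.0, -0.7, 0.3]
opening: 0.0
```

```bash
python3 go.py 0.37 0.198 0.14 87
```

```text
t 10.725 pos [0.4549 0.0393 0.2083] yaw 84.11 tilt [ 0.0284 -0.0091] d [10.27 14.95  6.44] w [-0.007  0.029 -0.05 ] F [ 1.  -0.7  0.3] op 0.0 q [-0.07 -0.37  2.04 -0.01  1.44 -1.54]
```

>>> send_rows(
  series=[
    {"tx":3.4,"ty":5,"tz":0,"wx":-0.007,"wy":0.029,"wz":-0.05,"jaw":1},
    {"tx":3.4,"ty":5,"tz":0,"wx":0,"wy":0,"wz":0,"jaw":1},
    {"tx":3.0,"ty":4.7,"tz":0,"wx":0,"wy":0,"wz":0,"jaw":1},
    {"tx":0,"ty":0,"tz":0,"wx":0,"wy":0,"wz":0,"jaw":1},
  ],
)

```text
t: 11.22
tool_pos: [0.3635, 0.1998, 0.2139]
tool_rot: [0.072, 3.129, 0.007]
contact_force: [1.4, -0.2, 0.6]
opening: -0.0003
```

```bash
python3 go.py 0.37 0.198 0.062 87
```

```text
t 11.225 pos [0.3635 0.1998 0.2139] yaw 87.37 tilt [0.0117 0.0041] d [-0.49 -0.22 15.19] w [0.005 0.012 0.006] F [ 1.4 -0.2  0.6] op -0.0003 q [ 0.32 -0.48  2.12  0.    1.5  -1.2 ]
```

>>> send_rows(
  series=[
    {"tx":-0.3,"ty":-0.2,"tz":3,"wx":0.005,"wy":0.012,"wz":0,"jaw":1},
    {"tx":0,"ty":0,"tz":3,"wx":0,"wy":0,"wz":0,"jaw":1},
    {"tx":0,"ty":0,"tz":3,"wx":0,"wy":0,"wz":0,"jaw":1},
    {"tx":0,"ty":0,"tz":3,"wx":0,"wy":0,"wz":0,"jaw":1},
    {"tx":0,"ty":0,"tz":2.5,"wx":0,"wy":0,"wz":0,"jaw":1},
  ],
)

```text
t: 11.85
tool_pos: [0.375, 0.1958, 0.0747]
tool_rot: [0.076, 3.123, 0.005]
contact_force: [0.6, 0.5, -0.1]
opening: 0.0002
```

```bash
python3 go.py 0.39 0.198 0.062 87
```

```text
t 11.85 pos [0.375  0.1958 0.0747] yaw 87.21 tilt [0.018  0.0026] d [-1.46  0.29  1.29] w [0.004 0.018 0.004] F [ 0.6  0.5 -0.1] op 0.0002 q [ 0.31 -0.3   2.23 -0.    1.2  -1.21]
```

>>> send_rows(
  series=[
    {"tx":-0.5,"ty":0.3,"tz":1.0,"wx":0.004,"wy":0.018,"wz":0,"jaw":1},
    {"tx":-1,"ty":0,"tz":0.3,"wx":0,"wy":0,"wz":0,"jaw":1},
    {"tx":0,"ty":0,"tz":0,"wx":0,"wy":0,"wz":0,"jaw":1},
  ],
)

```text
t: 12.22
tool_pos: [0.3925, 0.1952, 0.0617]
tool_rot: [-0.083, -3.14, 0.003]
contact_force: [-0.5, 0.1, -0.4]
opening: 0.0
```

```bash
python3 go.py 0.41 0.198 0.062 87
```

```text
t 12.225 pos [0.3925 0.1952 0.0617] yaw 86.97 tilt [-0.0003 -0.0018] d [-1.73  0.37 -0.03] w [-0.002 -0.    -0.001] F [-0.5  0.1 -0.4] op 0.0 q [ 0.29 -0.22  2.19 -0.    1.18 -1.22]
```

>>> send_rows(
  series=[
    {"tx":-1.5,"ty":0.2,"tz":0,"wx":0,"wy":0,"wz":0,"jaw":1},
    {"tx":-1.5,"ty":0,"tz":0,"wx":0,"wy":0,"wz":0,"jaw":1},
    {"tx":-1.5,"ty":0,"tz":0,"wx":0,"wy":0,"wz":0,"jaw":1},
    {"tx":-1.5,"ty":0,"tz":0,"wx":0,"wy":0,"wz":0,"jaw":1},
  ],
)

```text
t: 12.72
tool_pos: [0.4542, 0.1938, 0.0629]
tool_rot: [-0.084, -3.139, -0.0]
contact_force: [-1.8, 1.1, -0.4]
opening: -0.0002
```

```bash
python3 go.py 0.53 0.19 0.062 87
```

```text
t 12.725 pos [0.4542 0.1938 0.0629] yaw 86.93 tilt [-0.0016  0.0001] d [-7.59  0.03  0.08] w [ 0.    -0.002 -0.001] F [-1.8  1.1 -0.4] op -0.0002 q [ 0.25 -0.08  2.06  0.    1.16 -1.27]
```

>>> send_rows(
  series=[
    {"tx":-1.5,"ty":0,"tz":0.05,"wx":0,"wy":0,"wz":0,"jaw":1},
    {"tx":-1.5,"ty":0,"tz":0.05,"wx":0,"wy":0,"wz":0,"jaw":1},
    {"tx":-1.5,"ty":0,"tz":0,"wx":0,"wy":0,"wz":0,"jaw":1},
    {"tx":-1.2,"ty":0,"tz":0,"wx":0,"wy":0,"wz":0,"jaw":1},
  ],
)

```text
t: 13.22
tool_pos: [0.5162, 0.1906, 0.0626]
tool_rot: [-0.084, -3.14, -0.001]
contact_force: [-1.9, 1.6, 1.4]
opening: 0.0001
```

```bash
python3 go.py 0.53 0.19 0.062 87
```

```text
t 13.225 pos [0.5162 0.1906 0.0626] yaw 86.92 tilt [-0.0004  0.0004] d [-1.38  0.01  0.06] w [ 0.    -0.    -0.001] F [-1.9  1.6  1.4] op 0.0001 q [ 0.22  0.06  1.92  0.    1.16 -1.3 ]
```

>>> send_rows(
  series=[
    {"tx":-0.7,"ty":0,"tz":0,"wx":0,"wy":0,"wz":0,"jaw":1},
    {"tx":-0.5,"ty":0,"tz":0,"wx":0,"wy":0,"wz":0,"jaw":1},
  ],
)

```text
t: 13.48
tool_pos: [0.5291, 0.1899, 0.0625]
tool_rot: [-0.085, -3.138, -0.0]
contact_force: [-15.3, 1.7, 7.9]
opening: 0.0
```

>>> send_rows(
  series=[
    {"tx":-0.4,"ty":0,"tz":0,"wx":0,"wy":0,"wz":0,"jaw":1},
  ],
)

```text
t: 13.6
tool_pos: [0.5291, 0.1899, 0.0624]
tool_rot: [-0.084, -3.126, 0.001]
contact_force: [-24.8, 0.4, 19.9]
opening: -0.0002
```

>>> send_rows(
  series=[
    {"tx":-0.4,"ty":0,"tz":0,"wx":0,"wy":0,"wz":0,"jaw":1},
  ],
)

```text
t: 13.72
tool_pos: [0.5289, 0.1899, 0.0624]
tool_rot: [-0.083, -3.114, 0.003]
contact_force: [-20.0, -0.2, 16.2]
opening: -0.0002
```

Hard stop at 20 N or more, so the drawer should be shut. Backing off and checking.

>>> send_rows(
  series=[
    {"tx":1,"ty":0,"tz":0,"wx":0,"wy":0,"wz":0,"jaw":1},
    {"tx":2,"ty":0,"tz":0,"wx":0,"wy":0,"wz":0,"jaw":1},
    {"tx":2,"ty":0,"tz":-2,"wx":0,"wy":-0.01,"wz":0,"jaw":1},
    {"tx":1,"ty":0,"tz":-4,"wx":0,"wy":0,"wz":0,"jaw":1},
    {"tx":0,"ty":0,"tz":-5,"wx":0,"wy":0,"wz":0,"jaw":0},
  ],
)

```text
t: 14.35
tool_pos: [0.4666, 0.1916, 0.1714]
tool_rot: [-0.083, -3.12, 0.011]
contact_force: [1.0, -0.0, 0.4]
opening: 0.0174
```

```bash
python3 go.py 0.5835 -0.2115 0.19 84.5; python3 - <<'E'
from station import ctrl
import cv2,pickle,numpy as np
pickle.dump(ctrl.camera_info("wrist"),open("w5.pkl","wb"))
a=ctrl.get_image("wrist")[:,:,::-1];b=ctrl.get_image("top")[:,:,::-1]
cv2.imwrite("pics/w5.png",a);cv2.imwrite("pics/t5.png",b)
cv2.imwrite("pics/t5c.png",np.hstack([cv2.resize(a,(400,300)),cv2.resize(b[160:280,100:260],(400,300),interpolation=cv2.INTER_CUBIC)]))
E
```

```text
t 14.35 pos [0.4666 0.1916 0.1714] yaw 86.97 tilt [-0.0202 -0.0067] d [-13.77 -39.65  -1.82] w [-0.008 -0.02   0.043] F [ 1.  -0.   0.4] op 0.0174 q [ 0.24 -0.17  1.95 -0.    1.39 -1.27]
```

View pics/t5c.png

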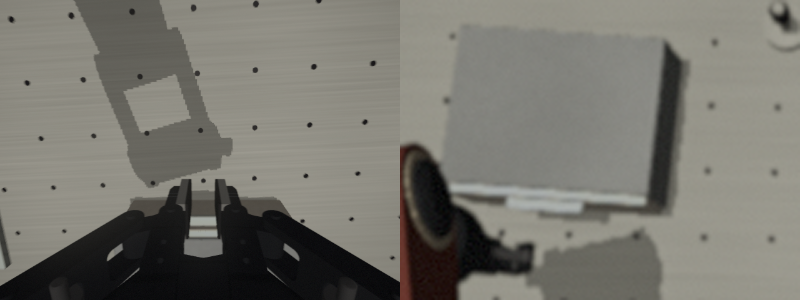

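```bash
python3 - <<'E'
from h import *
from station import ctrl
T=ctrl.camera_info("top")
c=lambda u,v:(100+(u-400)/2.5-.3,160+v/2.5-.3)
d0=lambda u,v:(100+(u-390)/2.785-.3,160+v/2.785-.3)
u=np.array([np.cos(np.radians(-2.8)),np.sin(np.radians(-2.8))])
for n,p,z in [("lipL",c(507,207),.074),("lipR",c(582,214),.074),("panL",c(447,193),.082),("panR",c(646,207),.082),("backL",c(460,26),.085),("backR",c(664,39),.085),("olipL",d0(492,358),.074),("olipR",d0(577,362),.074),("opanL",d0(420,340),.082),("opanR",d0(650,354),.082)]:
    P=pl(T,p,z)[:2]; print(n,P.round(4),"along unit x",(P@u).round(4))
E
python3 -c "
import cv2
a=cv2.imread('pics/t5.png');b=cv2.imread('pics/top0.png')
import numpy as np
cv2.imwrite('pics/t5d.png',np.hstack([cv2.resize(x[160:295,105:220],(400,470),interpolation=cv2.INTER_CUBIC) for x in (b,a)]))"
```

```text
lipL [0.5427 0.2299] along unit x 0.5308
lipR [0.537  0.1505] along unit x 0.529
panL [0.5548 0.2908] along unit x 0.5399
panR [0.5446 0.0816] along unit x 0.54
backL [0.7352 0.2921] along unit x 0.7201
backR [0.7254 0.0732] along unit x 0.721
olipL [0.4227 0.2359] along unit x 0.4107
olipR [0.4208 0.1566] along unit x 0.4127
opanL [0.4372 0.3009] along unit x 0.422
opanR [0.4292 0.0872] along unit x 0.4245
```

View pics/t5d.png

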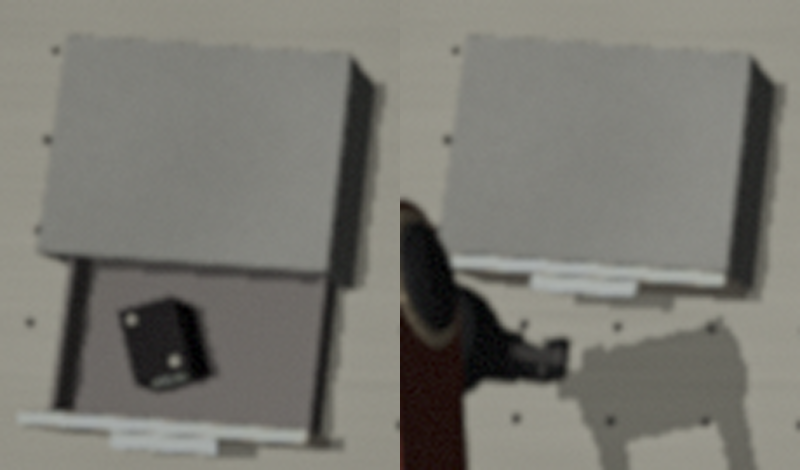

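The drawer is shut: the panel face lies 180 mm ahead of the unit's back, which is 170 + 10 mm. Back to the block.

>>> send_rows(
  series=[
    {"tx":-1.7,"ty":-4.9,"tz":-0.8,"wx":-0.008,"wy":-0.02,"wz":0,"jaw":0},
    {"tx":-1.7,"ty":-4.9,"tz":-0.8,"wx":0,"wy":0,"wz":0,"jaw":0},
    {"tx":-1.7,"ty":-4.9,"tz":0,"wx":0,"wy":0,"wz":0,"jaw":0},
    {"tx":-1.7,"ty":-4.9,"tz":0,"wx":0,"wy":0,"wz":0,"jaw":0},
    {"tx":-1.7,"ty":-4.9,"tz":0,"wx":0,"wy":0,"wz":0,"jaw":0},
  ],
)

```text
t: 15.08
tool_pos: [0.5468, -0.0614, 0.1965]
tool_rot: [0.071, 3.115, 0.002]
contact_force: [0.5, -0.1, -0.3]
opening: 0.0854
```

```bash
python3 go.py 0.5835 -0.2115 0.19 84.5
```

```text
t 15.075 pos [ 0.5468 -0.0614  0.1965] yaw 87.41 tilt [0.0259 0.0009] d [ -4.33 -14.83   0.73] w [0.003 0.026 0.051] F [ 0.5 -0.1 -0.3] op 0.0854 q [-0.25 -0.11  1.85  0.01  1.38 -1.78]
```

>>> send_rows(
  series=[
    {"tx":-1.4,"ty":-4.9,"tz":0.2,"wx":0,"wy":0.026,"wz":0,"jaw":0},
    {"tx":-1.4,"ty":-4.9,"tz":0.2,"wx":0,"wy":0,"wz":0,"jaw":0},
    {"tx":-1.4,"ty":-4.9,"tz":0.2,"wx":0,"wy":0,"wz":0,"jaw":0},
    {"tx":0,"ty":0,"tz":0,"wx":0,"wy":0,"wz":0.051,"jaw":0},
    {"tx":0,"ty":0,"tz":0,"wx":0,"wy":0,"wz":0,"jaw":0},
  ],
)

```text
t: 15.7
tool_pos: [0.5826, -0.2211, 0.1877]
tool_rot: [0.162, 3.136, -0.004]
contact_force: [-1.0, 0.7, -0.4]
opening: 0.0853
```

```bash
python3 go.py 0.5835 -0.2115 0.10 84.5; python3 - <<'E'
from station import ctrl
import cv2,pickle
pickle.dump(ctrl.camera_info("wrist"),open("w6.pkl","wb"))
im=ctrl.get_image("wrist")[:,:,::-1]
cv2.imwrite("pics/w6.png",im)
cv2.imwrite("pics/w6c.png",cv2.resize(im[110:310,230:430],(600,600),interpolation=cv2.INTER_CUBIC))
E
```

```text
t 15.7 pos [ 0.5826 -0.2211  0.1877] yaw 84.07 tilt [ 0.0013 -0.0025] d [0.02 0.98 8.76] w [-0.002  0.002 -0.007] F [-1.   0.7 -0.4] op 0.0853 q [-0.48  0.09  1.67 -0.    1.38 -1.95]
```

View pics/w6c.png

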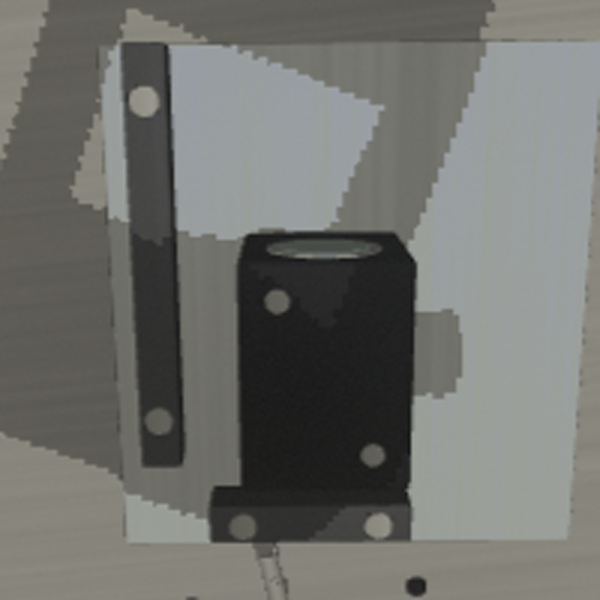

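```bash
python3 - <<'E'
from h import *
import pickle
W=pickle.load(open("w6.pkl","rb"))
c=lambda u,v:(230+u/3-.33,110+v/3-.33)
A,B=[pl(W,c(*p),.064)[:2] for p in [(277,301),(372,455)]];print((A+B)/2,A,B)
d=B-A;print(np.degrees(np.arctan2(d[1],d[0])), "start diag", np.degrees(np.arctan2(.23182-.19634,.51995-.48927))-18.1)
for p in [(128,101-58),(168,44),(184,466),(212,487),(410,487)]: print(pl(W,c(*p),.024 if p[1]<470 else .03))
E
```

```text
[ 0.5828591  -0.21062385] [ 0.56179207 -0.2205342 ] [ 0.60392613 -0.2007135 ]
25.193230174744233 start diag 31.04961788187166
[ 0.49678319 -0.25352188  0.024     ]
[ 0.49813584 -0.24304621  0.024     ]
[ 0.61613731 -0.25439884  0.024     ]
[ 0.62130543 -0.246285    0.03      ]
[ 0.62728706 -0.18889414  0.03      ]
```

>>> send_rows(
  series=[
    {"tx":0,"ty":1.05,"tz":2,"wx":-0.002,"wy":0.002,"wz":-0.005,"jaw":0},
    {"tx":0,"ty":0,"tz":3,"wx":0,"wy":0,"wz":0,"jaw":0},
    {"tx":0,"ty":0,"tz":2.5,"wx":0,"wy":0,"wz":0,"jaw":0},
    {"tx":0,"ty":0,"tz":0,"wx":0,"wy":0,"wz":0,"jaw":0},
  ],
)

```text
t: 16.25
tool_pos: [0.5824, -0.205, 0.1065]
tool_rot: [-0.143, -3.136, -0.001]
contact_force: [-0.2, -1.0, -0.5]
opening: 0.0853
```

```bash
python3 go.py 0.583 -0.2108 0.041 84.4
```

```text
t 16.25 pos [ 0.5824 -0.205   0.1065] yaw 84.79 tilt [-0.0027  0.001 ] d [-0.13 -0.57  6.55] w [ 0.001 -0.003  0.007] F [-0.2 -1.  -0.5] op 0.0853 q [-0.46  0.15  1.74 -0.    1.25 -1.94]
```

>>> send_rows(
  series=[
    {"tx":0,"ty":-0.4,"tz":1,"wx":0,"wy":0,"wz":0.007,"jaw":0},
    {"tx":0,"ty":0,"tz":0.5,"wx":0,"wy":0,"wz":0,"jaw":0},
    {"tx":0,"ty":0,"tz":0,"wx":0,"wy":0,"wz":0,"jaw":0},
  ],
)

```text
t: 16.62
tool_pos: [0.5829, -0.2085, 0.092]
tool_rot: [-0.151, -3.137, 0.0]
contact_force: [0.7, 0.4, 0.4]
opening: 0.0852
```

```bash
python3 go.py 0.583 -0.2108 0.041 84.4
```

```text
t 16.625 pos [ 0.5829 -0.2085  0.092 ] yaw 84.48 tilt [-0.0005 -0.0002] d [-0.04 -0.23  5.1 ] w [-0.    -0.     0.001] F [0.7 0.4 0.4] op 0.0852 q [-0.46  0.17  1.74 -0.    1.22 -1.94]
```

>>> send_rows(
  series=[
    {"tx":0,"ty":-0.2,"tz":1.2,"wx":0,"wy":0,"wz":0,"jaw":0},
    {"tx":0,"ty":0,"tz":1.2,"wx":0,"wy":0,"wz":0,"jaw":0},
    {"tx":0,"ty":0,"tz":1.2,"wx":0,"wy":0,"wz":0,"jaw":0},
    {"tx":0,"ty":0,"tz":0.8,"wx":0,"wy":0,"wz":0,"jaw":0},
    {"tx":0,"ty":0,"tz":0,"wx":0,"wy":0,"wz":0,"jaw":0},
  ],
)

```text
t: 17.25
tool_pos: [0.5829, -0.211, 0.0453]
tool_rot: [0.152, 3.138, -0.001]
contact_force: [-0.2, 0.7, -1.0]
opening: 0.0854
```

```bash
python3 go.py 0.583 -0.2108 0.041 84.4
```

```text
t 17.25 pos [ 0.5829 -0.211   0.0453] yaw 84.45 tilt [ 0.0002 -0.0005] d [-0.01  0.02  0.43] w [-0.     0.     0.001] F [-0.2  0.7 -1. ] op 0.0854 q [-0.47  0.23  1.76 -0.    1.15 -1.94]
```

>>> send_rows(
  series=[
    {"tx":0,"ty":0,"tz":0.4,"wx":0,"wy":0,"wz":0,"jaw":0},
    {"tx":0,"ty":0,"tz":0,"wx":0,"wy":0,"wz":0,"jaw":1},
    {"tx":0,"ty":0,"tz":0,"wx":0,"wy":0,"wz":0,"jaw":1},
    {"tx":0,"ty":0,"tz":0,"wx":0,"wy":0,"wz":0,"jaw":1},
    {"tx":0,"ty":0,"tz":0,"wx":0,"wy":0,"wz":0,"jaw":1},
  ],
  squeeze=40,
)

```text
t: 17.88
tool_pos: [0.5837, -0.2113, 0.0421]
tool_rot: [0.152, 3.136, -0.002]
contact_force: [-0.1, 0.0, -2.5]
opening: 0.0433
```

```bash
python3 go.py 0.5988 -0.2316 0.041 84.5
```

```text
t 17.875 pos [ 0.5837 -0.2113  0.0421] yaw 84.46 tilt [ 0.0022 -0.0015] d [-1.7  -1.87  0.12] w [-0.001  0.002 -0.001] F [-0.1  0.  -2.5] op 0.0433 q [-0.47  0.24  1.76 -0.    1.14 -1.94]
```

>>> send_rows(
  series=[
    {"tx":-0.1,"ty":-0.6,"tz":0.05,"wx":0,"wy":0.001,"wz":0,"jaw":1},
    {"tx":0,"ty":-0.6,"tz":0.05,"wx":0,"wy":0,"wz":0,"jaw":1},
    {"tx":0,"ty":0,"tz":0.05,"wx":0,"wy":0,"wz":0,"jaw":1},
  ],
)

```text
t: 18.25
tool_pos: [0.5843, -0.2241, 0.0421]
tool_rot: [0.151, 3.136, -0.002]
contact_force: [-1.8, 1.1, 4.1]
opening: 0.0435
```

```bash
python3 go.py 0.5988 -0.2316 0.041 84.5
```

```text
t 18.25 pos [ 0.5843 -0.2241  0.0421] yaw 84.47 tilt [ 0.0022 -0.0013] d [-1.52 -0.6   0.12] w [-0.001  0.002 -0.   ] F [-1.8  1.1  4.1] op 0.0435 q [-0.49  0.25  1.75 -0.    1.14 -1.96]
```

Block rests on the bed (+4 N). Now towards the side stop until contact.

>>> send_rows(
  series=[
    {"tx":0,"ty":-0.35,"tz":0.03,"wx":0,"wy":0.001,"wz":0,"jaw":1},
    {"tx":0,"ty":-0.3,"tz":0.03,"wx":0,"wy":0,"wz":0,"jaw":1},
  ],
)

```text
t: 18.5
tool_pos: [0.5842, -0.2307, 0.0421]
tool_rot: [0.152, 3.135, -0.001]
contact_force: [0.0, 2.3, 4.3]
opening: 0.0432
```

```bash
python3 go.py 0.5988 -0.2316 0.041 84.5
```

```text
t 18.5 pos [ 0.5842 -0.2307  0.0421] yaw 84.46 tilt [ 0.0025 -0.0006] d [-1.46  0.05  0.11] w [-0.     0.003 -0.001] F [0.  2.3 4.3] op 0.0432 q [-0.49  0.26  1.74  0.    1.14 -1.97]
```

>>> send_rows(
  series=[
    {"tx":0,"ty":-0.2,"tz":0.03,"wx":0,"wy":0.001,"wz":0,"jaw":1},
    {"tx":0,"ty":-0.2,"tz":0.03,"wx":0,"wy":0,"wz":0,"jaw":1},
  ],
)

```text
t: 18.75
tool_pos: [0.5841, -0.2311, 0.0423]
tool_rot: [0.151, 3.137, 0.013]
contact_force: [-1.3, 8.5, 7.1]
opening: 0.0434
```

```bash
python3 go.py 0.5988 -0.2316 0.041 84.5
```

```text
t 18.75 pos [ 0.5841 -0.2311  0.0423] yaw 84.48 tilt [0.0009 0.0083] d [-1.46  0.09  0.13] w [ 0.008  0.    -0.   ] F [-1.3  8.5  7.1] op 0.0434 q [-0.5   0.26  1.74  0.01  1.15 -1.98]
```

>>> send_rows(
  series=[
    {"tx":-0.6,"ty":-0.02,"tz":0.03,"wx":0.008,"wy":0,"wz":0,"jaw":1},
    {"tx":-0.5,"ty":-0.05,"tz":0.03,"wx":0.005,"wy":0,"wz":0,"jaw":1},
  ],
)

```text
t: 19.0
tool_pos: [0.5933, -0.2316, 0.0422]
tool_rot: [-0.15, -3.132, 0.004]
contact_force: [-5.9, 4.5, 9.6]
opening: 0.0433
```

```bash
python3 go.py 0.5988 -0.2316 0.041 84.5
```

```text
t 19.0 pos [ 0.5933 -0.2316  0.0422] yaw 84.52 tilt [-0.0062 -0.0021] d [-0.55  0.06  0.12] w [-0.003 -0.006  0.   ] F [-5.9  4.5  9.6] op 0.0433 q [-0.49  0.28  1.72 -0.01  1.15 -1.96]
```

>>> send_rows(
  series=[
    {"tx":-0.35,"ty":-0.05,"tz":0.03,"wx":0.002,"wy":-0.006,"wz":0,"jaw":1},
    {"tx":-0.35,"ty":-0.05,"tz":0.03,"wx":0,"wy":0,"wz":0,"jaw":1},
  ],
)

```text
t: 19.25
tool_pos: [0.5987, -0.2321, 0.0422]
tool_rot: [-0.149, -3.132, 0.002]
contact_force: [-6.5, 4.4, 9.8]
opening: 0.0432
```

```bash
python3 go.py 0.5988 -0.2316 0.041 84.5
```

```text
t 19.25 pos [ 0.5987 -0.2321  0.0422] yaw 84.56 tilt [-0.0059 -0.0013] d [-0.01  0.05  0.12] w [-0.002 -0.006  0.001] F [-6.5  4.4  9.8] op 0.0432 q [-0.48  0.29  1.7  -0.    1.16 -1.96]
```

>>> send_rows(
  series=[
    {"tx":-0.2,"ty":-0.05,"tz":0.03,"wx":0,"wy":-0.006,"wz":0,"jaw":1},
    {"tx":-0.2,"ty":-0.05,"tz":0.03,"wx":0,"wy":0,"wz":0,"jaw":1},
  ],
)

```text
t: 19.5
tool_pos: [0.5998, -0.2323, 0.0423]
tool_rot: [-0.147, -3.129, -0.002]
contact_force: [-11.4, 4.8, 13.4]
opening: 0.0432
```

```bash
python3 go.py 0.5988 -0.2316 0.041 84.5
```

```text
t 19.5 pos [ 0.5998 -0.2323  0.0423] yaw 84.62 tilt [-0.009  0.002] d [0.1  0.06 0.13] w [ 0.001 -0.009  0.002] F [-11.4   4.8  13.4] op 0.0432 q [-0.48  0.29  1.7  -0.    1.16 -1.96]
```

>>> send_rows(
  series=[
    {"tx":-0.2,"ty":-0.25,"tz":0.05,"wx":0.005,"wy":-0.015,"wz":0,"jaw":1},
    {"tx":-0.25,"ty":-0.3,"tz":0.05,"wx":0.005,"wy":-0.015,"wz":0,"jaw":1},
    {"tx":-0.25,"ty":-0.3,"tz":0.05,"wx":0.005,"wy":-0.015,"wz":0,"jaw":1},
  ],
  squeeze=60,
)

```text
t: 19.88
tool_pos: [0.5996, -0.2325, 0.0422]
tool_rot: [0.145, 3.125, 0.007]
contact_force: [-7.6, 12.8, 15.4]
opening: 0.0432
```

```bash
python3 go.py 0.5988 -0.2316 0.041 84.5; python3 - <<'E'
from station import ctrl
import cv2,numpy as np
print(ctrl.get_obs()['wrist_torque'])
im=ctrl.get_image("wrist")[:,:,::-1];s=ctrl.get_image("scene")[:,:,::-1]
cv2.imwrite("pics/w7.png",im);cv2.imwrite("pics/s7.png",s)
cv2.imwrite("pics/s7c.png",np.hstack([cv2.resize(im,(440,330)),cv2.resize(s[215:305,280:390],(360,330),interpolation=cv2.INTER_CUBIC)]))
E
python3 go.py 0.5988 -0.2316 0.041 84.5
```

```text
t 19.875 pos [ 0.5996 -0.2325  0.0422] yaw 84.68 tilt [0.0135 0.0041] d [0.09 0.08 0.12] w [0.005 0.013 0.003] F [-7.6 12.8 15.4] op 0.0432 q [-0.49  0.28  1.71  0.01  1.14 -1.97]
[2.18330552 1.9133747  0.11898475]
t 19.975 pos [ 0.5997 -0.2325  0.0422] yaw 84.66 tilt [0.0139 0.004 ] d [0.1  0.08 0.12] w [0.005 0.013 0.003] F [-9.4 12.8 14.2] op 0.0433 q [-0.49  0.28  1.71  0.01  1.14 -1.97]
```

View pics/s7c.png

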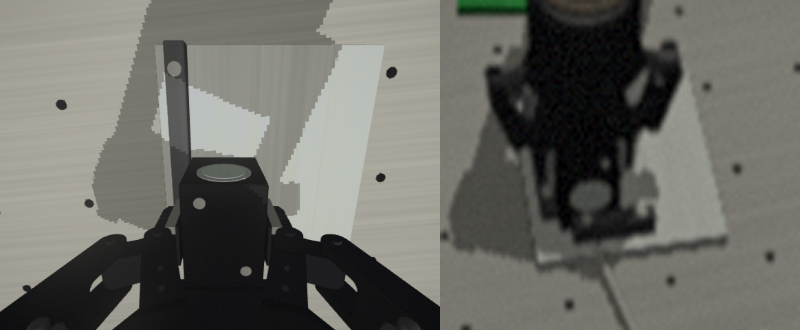

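>>> send_rows(
  series=[
    {"tx":-0.2,"ty":-0.25,"tz":0.05,"wx":0.005,"wy":0.012,"wz":0,"jaw":1},
    {"tx":-0.25,"ty":-0.25,"tz":0.05,"wx":0.005,"wy":0,"wz":0,"jaw":1},
  ],
)

```text
t: 20.23
tool_pos: [0.6, -0.2325, 0.0425]
tool_rot: [-0.145, -3.126, -0.011]
contact_force: [-13.8, 12.3, 17.0]
opening: 0.0433
```

```bash
python3 go.py 0.5988 -0.2316 0.041 84.5
```

```text
t 20.225 pos [ 0.6    -0.2325  0.0425] yaw 84.68 tilt [-0.0117  0.0073] d [0.12 0.08 0.16] w [ 0.006 -0.012  0.003] F [-13.8  12.3  17. ] op 0.0433 q [-0.49  0.3   1.69  0.    1.17 -1.96]
```

>>> send_rows(
  series=[
    {"tx":-0.2,"ty":-0.25,"tz":0.05,"wx":0.009,"wy":-0.012,"wz":0,"jaw":1},
    {"tx":-0.25,"ty":-0.3,"tz":0.05,"wx":0.009,"wy":-0.006,"wz":0,"jaw":1},
  ],
)

```text
t: 20.48
tool_pos: [0.5999, -0.2324, 0.0424]
tool_rot: [-0.145, -3.13, -0.002]
contact_force: [-12.0, 14.2, 16.5]
opening: 0.0434
```

```bash
python3 go.py 0.5988 -0.2316 0.041 84.5
```

```text
t 20.475 pos [ 0.5999 -0.2324  0.0424] yaw 84.69 tilt [-0.0085  0.0017] d [0.12 0.07 0.15] w [ 0.001 -0.009  0.003] F [-12.   14.2  16.5] op 0.0434 q [-0.48  0.29  1.7  -0.    1.16 -1.96]
```

>>> send_rows(
  series=[
    {"tx":-0.25,"ty":-0.25,"tz":0.05,"wx":0.008,"wy":-0.012,"wz":0,"jaw":1},
    {"tx":-0.3,"ty":-0.3,"tz":0.05,"wx":0.008,"wy":-0.009,"wz":0,"jaw":1},
  ],
)

```text
t: 20.72
tool_pos: [0.6, -0.2323, 0.0424]
tool_rot: [-0.145, -3.134, 0.003]
contact_force: [-14.5, 13.6, 18.1]
opening: 0.0432
```

```bash
python3 go.py 0.5988 -0.2316 0.041 84.5
```

```text
t 20.725 pos [ 0.6    -0.2323  0.0424] yaw 84.72 tilt [-0.0046 -0.0019] d [0.12 0.06 0.14] w [-0.002 -0.004  0.004] F [-14.5  13.6  18.1] op 0.0432 q [-0.48  0.29  1.7  -0.    1.15 -1.96]
```

>>> send_rows(
  series=[
    {"tx":-0.4,"ty":-0.35,"tz":0.04,"wx":0.008,"wy":-0.014,"wz":0,"jaw":1},
    {"tx":-0.45,"ty":-0.4,"tz":0.04,"wx":0.011,"wy":-0.013,"wz":0,"jaw":1},
    {"tx":-0.45,"ty":-0.4,"tz":0.04,"wx":0.011,"wy":-0.013,"wz":0,"jaw":1},
  ],
)

```text
t: 21.1
tool_pos: [0.5999, -0.2324, 0.0423]
tool_rot: [-0.145, -3.134, 0.007]
contact_force: [-19.3, 16.2, 21.8]
opening: 0.0433
```

```bash
python3 go.py 0.5988 -0.2316 0.041 84.5; python3 - <<'E'
from station import ctrl
import cv2,numpy as np,pickle
pickle.dump(ctrl.camera_info("wrist"),open("w8.pkl","wb"))
im=ctrl.get_image("wrist")[:,:,::-1];s=ctrl.get_image("top")[:,:,::-1]
cv2.imwrite("pics/w8.png",im);cv2.imwrite("pics/t8.png",s)
cv2.imwrite("pics/w8c.png",np.hstack([cv2.resize(im[40:440,210:430],(330,600)),cv2.resize(s[195:285,270:350],(470,530),interpolation=cv2.INTER_CUBIC)[:600] if 0 else cv2.resize(s[190:290,272:350],(468,600),interpolation=cv2.INTER_CUBIC)]))
E
python3 go.py 0.5988 -0.2316 0.041 84.5
```

```text
t 21.1 pos [ 0.5999 -0.2324  0.0423] yaw 84.71 tilt [-0.0044 -0.0043] d [0.12 0.07 0.13] w [-0.005 -0.004  0.004] F [-19.3  16.2  21.8] op 0.0433 q [-0.48  0.29  1.7  -0.01  1.15 -1.96]
t 21.2 pos [ 0.5999 -0.2323  0.0423] yaw 84.71 tilt [-0.0044 -0.0043] d [0.12 0.06 0.13] w [-0.005 -0.004  0.004] F [-19.   15.6  22.6] op 0.0431 q [-0.48  0.29  1.7  -0.01  1.15 -1.96]
```

View pics/w8c.png

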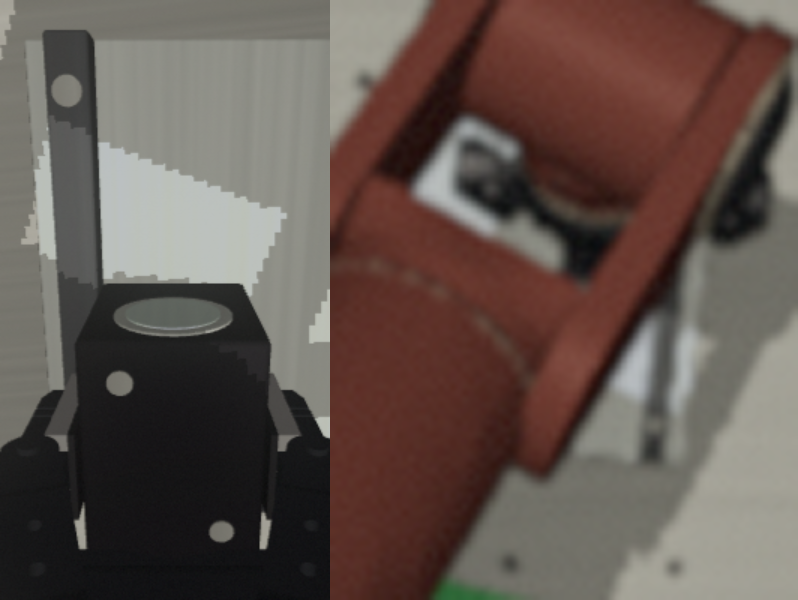

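>>> send_rows(
  series=[
    {"tx":-0.45,"ty":-0.4,"tz":0.02,"wx":0.005,"wy":-0.015,"wz":-0.01,"jaw":1},
    {"tx":-0.45,"ty":-0.4,"tz":0.02,"wx":0.005,"wy":-0.015,"wz":-0.01,"jaw":1},
  ],
)

```text
t: 21.45
tool_pos: [0.6, -0.2324, 0.0424]
tool_rot: [-0.122, -3.139, -0.009]
contact_force: [-18.3, 16.6, 21.6]
opening: 0.0432
```

```bash
python3 go.py 0.5988 -0.2316 0.041 84.5
```

```text
t 21.45 pos [ 0.6    -0.2324  0.0424] yaw 85.53 tilt [0.0001 0.0054] d [0.12 0.07 0.14] w [ 0.005 -0.     0.018] F [-18.3  16.6  21.6] op 0.0432 q [-0.49  0.29  1.7   0.01  1.15 -1.98]
```

>>> send_rows(
  series=[
    {"tx":-0.45,"ty":-0.4,"tz":0.02,"wx":0.007,"wy":-0.015,"wz":0.01,"jaw":1},
    {"tx":-0.45,"ty":-0.4,"tz":0.02,"wx":0.007,"wy":-0.015,"wz":0.01,"jaw":1},
  ],
)

```text
t: 21.7
tool_pos: [0.5999, -0.2325, 0.0423]
tool_rot: [0.151, 3.135, 0.014]
contact_force: [-17.6, 17.3, 21.8]
opening: 0.0433
```

```bash
python3 go.py 0.5988 -0.2316 0.041 84.5
```

```text
t 21.7 pos [ 0.5999 -0.2325  0.0423] yaw 84.49 tilt [0.0032 0.009 ] d [0.11 0.07 0.13] w [ 0.009  0.002 -0.   ] F [-17.6  17.3  21.8] op 0.0433 q [-0.49  0.29  1.7   0.01  1.15 -1.97]
```

```bash
python3 - <<'E'
from h import *
import pickle
def sub(g,r,c0,c1,sign):
    row=cv2.GaussianBlur(g,(1,5),0)[r,c0:c1].astype(float); d=np.gradient(row)*sign
    i=int(d.argmax()); 
    if d[i]<8 or i<2 or i>len(d)-3: return None
    w=np.clip(d[i-2:i+3],0,None); return c0+(w*np.arange(i-2,i+3)).sum()/w.sum()
def fit(W,g,rows,guess,sign,z,hw=7):
    pts=[]
    for r in rows:
        c=guess(r); u=sub(g,r,int(c-hw),int(c+hw+1),sign)
        if u is not None: pts.append((u,r))
    P=np.array([pl(W,p,z)[:2] for p in pts])
    for _ in range(3):
        k=np.polyfit(P[:,0],P[:,1],1); res=P[:,1]-np.polyval(k,P[:,0]); P=P[abs(res)<=2*res.std()+1e-5]
    return np.degrees(np.arctan(k[0])).round(3),len(P),(res.std()*1e3).round(3),k
def lin(a,b): return lambda r:a[0]+(r-a[1])*(b[0]-a[0])/(b[1]-a[1])
# w6: crop 3x at (230,110)
W=pickle.load(open("w6.pkl","rb"));g=cv2.cvtColor(cv2.imread("pics/w6.png"),cv2.COLOR_BGR2GRAY)
c=lambda u,v:(230+u/3,110+v/3)
print("w6 stop inner top",fit(W,g,range(127,262),lin(c(168,44),c(184,466)),1,.012))
print("w6 stop outer",fit(W,g,range(127,262),lin(c(121,44),c(141,466)),-1,.024))
print("w6 bed right",fit(W,g,range(127,286),lin(c(600,42),c(568,538)),-1,.012))
print("w6 blk left",fit(W,g,range(203,268),lin(c(240,265),c(242,470)),-1,.064))
print("w6 blk right",fit(W,g,range(203,268),lin(c(414,265),c(410,480)),1,.064))
W=pickle.load(open("w3.pkl","rb"));g=cv2.cvtColor(cv2.imread("pics/w3.png"),cv2.COLOR_BGR2GRAY)
c=lambda u,v:(140+u/3.3333,140+v/3.3333)
print("w3 stop inner bot",fit(W,g,range(156,270),lin(c(92,43),c(145,455)),1,.012))
print("w3 stop outer",fit(W,g,range(156,276),lin(c(33,43),c(92,468)),-1,.024))
W=pickle.load(open("w8.pkl","rb"));g=cv2.cvtColor(cv2.imread("pics/w8.png"),cv2.COLOR_BGR2GRAY)
c=lambda u,v:(210+u/1.5,40+v/1.5)
print("w8 stop outer",fit(W,g,range(64,250),lin(c(44,32),c(64,388)),-1,.024))
print("w8 stop inner",fit(W,g,range(64,225),lin(c(93,32),c(101,280)),1,.012))
print("w8 blk left",fit(W,g,range(272,300),lin(c(77,345),c(77,440)),-1,.064,5))
print("w8 blk right",fit(W,g,range(272,290),lin(c(270,345),c(270,380)),1,.064,5))
A,B=[pl(W,c(*p),.064)[:2] for p in [(119.5,383.5),(221.5,531.5)]];d=B-A;print("w8 screws",(A+B)/2,np.degrees(np.arctan2(d[1],d[0])),"(w6 25.19 , w6 block yaw ~ tool then)")
E
```

```text
w6 stop inner top (np.float64(-5.371), 129, np.float64(0.062), array([-0.09401771, -0.19722267]))
w6 stop outer (np.float64(-5.349), 126, np.float64(0.07), array([-0.09362223, -0.20926937]))
w6 bed right (np.float64(-5.389), 153, np.float64(0.139), array([-0.09434065, -0.07751943]))
w6 blk left (np.float64(-5.732), 60, np.float64(0.063), array([-0.10037765, -0.17399787]))
w6 blk right (np.float64(-5.666), 63, np.float64(0.045), array([-0.09922215, -0.13091637]))
w3 stop inner bot (np.float64(-5.348), 104, np.float64(0.048), array([-0.09360481, -0.19757934]))
w3 stop outer (np.float64(-5.351), 100, np.float64(0.052), array([-0.09366351, -0.20844522]))
w8 stop outer (np.float64(-5.366), 171, np.float64(0.037), array([-0.09393151, -0.20898262]))
w8 stop inner (np.float64(-5.392), 155, np.float64(0.023), array([-0.09439498, -0.19715508]))
w8 blk left (np.float64(-5.058), 25, np.float64(0.022), array([-0.08851335, -0.20004166]))
w8 blk right (np.float64(-4.96), 18, np.float64(0.028), array([-0.08678847, -0.15762149]))
w8 screws [ 0.59955464 -0.23140466] 25.87498465818723 (w6 25.19 , w6 block yaw ~ tool then)
```

The line fits put the jig at -5.36° in three separate views, while the block sat at about -5.0° in the last picture. Since the grip steers the yaw, I'll loosen it so the stop can align the block, then look again.

>>> send_rows(
  series=[
    {"tx":-0.25,"ty":-0.4,"tz":0.02,"wx":0.012,"wy":-0.01,"wz":-0.003,"jaw":1},
    {"tx":-0.3,"ty":-0.4,"tz":0.02,"wx":0.008,"wy":-0.01,"wz":0,"jaw":1},
    {"tx":-0.3,"ty":-0.4,"tz":0.02,"wx":0.008,"wy":-0.01,"wz":0,"jaw":1},
  ],
  squeeze=20,
)

```text
t: 22.08
tool_pos: [0.5998, -0.2325, 0.0423]
tool_rot: [0.145, 3.132, 0.01]
contact_force: [-11.8, 16.8, 16.6]
opening: 0.0432
```

```bash
cat > chk.py <<'E'
from h import *
import sys
from station import ctrl
exec(open("fit.py").read())
W=ctrl.camera_info("wrist"); im=ctrl.get_image("wrist")[:,:,::-1].copy(); cv2.imwrite(sys.argv[1],im)
g=cv2.cvtColor(im,cv2.COLOR_BGR2GRAY)
c=lambda u,v:(210+u/1.5,40+v/1.5)
print("stop outer",fit(W,g,range(64,250),lin(c(44,32),c(64,388)),-1,.024)[:3])
print("stop inner",fit(W,g,range(64,225),lin(c(93,32),c(101,280)),1,.012))
print("blk left",fit(W,g,range(272,300),lin(c(77,345),c(77,440)),-1,.064,5))
print("blk right",fit(W,g,range(272,290),lin(c(270,345),c(270,380)),1,.064,5))
def cen(p):
    u,v=map(int,c(*p)); w=np.clip(g[v-9:v+10,u-9:u+10].astype(float)-70,0,None); yy,xx=np.mgrid[v-9:v+10,u-9:u+10]; return (w*xx).sum()/w.sum(),(w*yy).sum()/w.sum()
A,B=[pl(W,cen(p),.064)[:2] for p in [(119.5,383.5),(221.5,531.5)]];d=B-A;print("screws",(A+B)/2,np.degrees(np.arctan2(d[1],d[0])),np.linalg.norm(d))
E
cat > fit.py <<'E'
def sub(g,r,c0,c1,sign):
    row=cv2.GaussianBlur(g,(1,5),0)[r,c0:c1].astype(float); d=np.gradient(row)*sign
    i=int(d.argmax())
    if d[i]<8 or i<2 or i>len(d)-3: return None
    w=np.clip(d[i-2:i+3],0,None); return c0+(w*np.arange(i-2,i+3)).sum()/w.sum()
def fit(W,g,rows,guess,sign,z,hw=7):
    pts=[]
    for r in rows:
        cc=guess(r); u=sub(g,r,int(cc-hw),int(cc+hw+1),sign)
        if u is not None: pts.append((u,r))
    P=np.array([pl(W,p,z)[:2] for p in pts])
    for _ in range(3):
        k=np.polyfit(P[:,0],P[:,1],1); res=P[:,1]-np.polyval(k,P[:,0]); P=P[abs(res)<=2*res.std()+1e-5]
    return np.degrees(np.arctan(k[0])).round(3),len(P),(res.std()*1e3).round(3),k.round(4)
def lin(a,b): return lambda r:a[0]+(r-a[1])*(b[0]-a[0])/(b[1]-a[1])
E
python3 go.py 0.5988 -0.2316 0.041 84.64; python3 chk.py pics/w9.png
```

```text
t 22.075 pos [ 0.5998 -0.2325  0.0423] yaw 84.69 tilt [0.0067 0.006 ] d [0.11 0.08 0.13] w [0.007 0.006 0.001] F [-11.8  16.8  16.6] op 0.0432 q [-0.49  0.29  1.71  0.01  1.15 -1.97]
stop outer (np.float64(-5.372), 184, np.float64(0.037))
stop inner (np.float64(-5.4), 155, np.float64(0.019), array([-0.0945, -0.1971]))
blk left (np.float64(-5.285), 28, np.float64(0.029), array([-0.0925, -0.1981]))
blk right (np.float64(-5.885), 16, np.float64(0.014), array([-0.1031, -0.1487]))
screws [ 0.59907776 -0.23188945] 25.544086187342042 0.04654289413272365
```

>>> send_rows(
  series=[
    {"tx":-0.3,"ty":-0.4,"tz":0.02,"wx":0.013,"wy":-0.005,"wz":0,"jaw":1},
    {"tx":-0.35,"ty":-0.4,"tz":0.02,"wx":0.011,"wy":-0.008,"wz":0,"jaw":1},
  ],
  squeeze=30,
)

```text
t: 22.38
tool_pos: [0.5999, -0.2324, 0.0422]
tool_rot: [-0.146, -3.137, -0.001]
contact_force: [-15.3, 16.1, 18.9]
opening: 0.0434
```

```bash
python3 go.py 0.5988 -0.2316 0.041 84.64; python3 chk.py pics/w10.png;python3 go.py 0.5988 -0.2316 0.041 84.64
```

```text
t 22.375 pos [ 0.5999 -0.2324  0.0422] yaw 84.69 tilt [-0.0008  0.0004] d [0.11 0.07 0.12] w [ 0.    -0.001  0.001] F [-15.3  16.1  18.9] op 0.0434 q [-0.49  0.29  1.7   0.    1.15 -1.96]
stop outer (np.float64(-5.37), 172, np.float64(0.038))
stop inner (np.float64(-5.4), 153, np.float64(0.023), array([-0.0945, -0.1971]))
blk left (np.float64(-5.299), 28, np.float64(0.03), array([-0.0927, -0.1977]))
blk right (np.float64(-5.336), 15, np.float64(0.018), array([-0.0934, -0.154 ]))
screws [ 0.59918713 -0.23166296] 25.670560556255804 0.046416655570949726
t 22.425 pos [ 0.5998 -0.2324  0.0422] yaw 84.69 tilt [-0.0009  0.0004] d [0.11 0.07 0.12] w [ 0.    -0.001  0.001] F [-15.5  15.5  18.5] op 0.0433 q [-0.49  0.29  1.7  -0.    1.15 -1.96]
```

Now level, flush to within 0.1°, and pressing at about 15 N on each stop. One last scene look before handing in.

```bash
python3 - <<'E'
from station import ctrl
import cv2
cv2.imwrite("pics/s11.png",ctrl.get_image("scene")[:,:,::-1])
E
python3 go.py 0.5988 -0.2316 0.041 84.64
```

```text
t 22.475 pos [ 0.5998 -0.2324  0.0422] yaw 84.69 tilt [-0.0008  0.0005] d [0.11 0.07 0.12] w [ 0.    -0.001  0.001] F [-15.5  15.9  19.2] op 0.0428 q [-0.49  0.29  1.7   0.    1.15 -1.96]
```

View pics/s11.png

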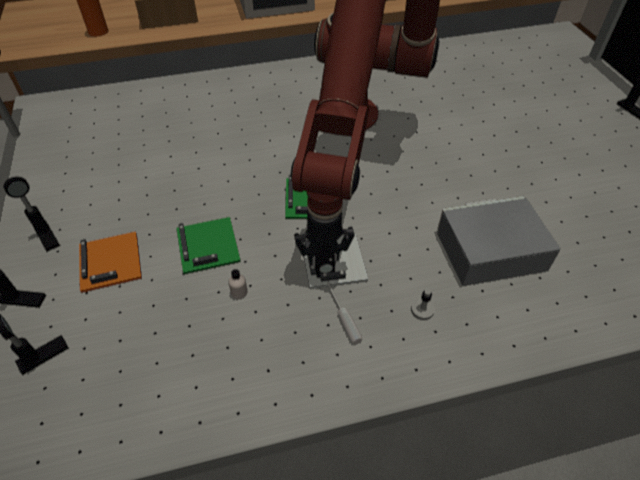

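The drawer is shut (497,240). The dropper (237,285), screwdriver (348,318) and post (424,305) are where they were, and the block is held in the jig's corner (325,265). Handing in.

```bash
python3 -c "
from station import ctrl
print(ctrl.finish_job())"
```

```text
the job is handed in; nothing more can be done
None
```

I took the lens block out of the drawer, stood it upright on the silver jig's bed and let go. I then pushed the drawer shut, gripped the block again, slid it into the corner and handed in while still pressing it there, at about 22.5 s.

- **Drawer:** it met a hard stop at 20–25 N. The top view puts the panel's face 180 mm from the unit's back (170 mm unit + 10 mm panel), so it is fully shut.
- **Block in the corner:** it presses with about 15.5 N towards each stop and 19 N downward, and the tool is level to within 0.1°. The block's sides lie at -5.30° and -5.34° against -5.37° to -5.40° for the long stop.
- **Disagreements:** an earlier, tighter hold left the block about 0.3° off flush, so I loosened the grip to let the stop square it. In the final check, the block's two top screws still read about 0.1–0.2° different from its edges. The end against the short stop is hidden by the gripper, so I judged that contact from force and position only.
- **Bystanders:** the screwdriver, dropper bottle and post look unmoved in the last scene picture.

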